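Ready the compression station for the next test

TASK

Get the compression station ready for the next test: first shut the air valve fully and keep it shut while you push all mortar chips off the steel platen into the blue rubble tray with the scraper block (never pick chips off the platen with the gripper). Also put every crushed cube (red cross) from the turntable into the tray, stand the scraper back on its mat, and with the platen clear stand one sound cube upright on its centre, leaving the other standing on the turntable. Last of all open the valve to the green 60-degree mark and leave it there; do not disturb the other things on the table.

Things in the scene. Friction and masses are not known exactly. Their poses are not given: they have to be found in the camera images.
- lever (a joint): air valve lever angle (rad): 0 = shut, lever across the pipe, along the valve's own -x (roughly at the robot); grows anticlockwise from above to 1.571 = fully open, along its -y. Stays where left; takes 0.15 N m (2 N at the grip). Black sector plate below, radius 113 mm: white ticks every 15 degrees from shut, one broad green tick at 60 degrees (1.047 rad)
- lever_grip (a point): middle of the red grip sleeve of the valve lever, 72 mm from the turning axis, 90 mm above the table. Sleeve 62 long (along the lever), 12 wide, 18 high; 23 mm of free space between its underside and the sector plate below
- valve_axis (a point): point on the lever's vertical turning axis, 90 mm above the table, at the height of the lever; its axes are those of the air unit (its y along the pipe). The regulator (108 high) stands 135 mm along its +y
- fixture: fixed compression fixture, origin on the table under the platen's centre. Steel platen 150 (x) by 164 (y), top 50 above table. Lips 3 thick stand to 65 along its -x and both y edges (free inside: x from -75, y -82 to 82). The open +x edge (x = 75) drops into the blue rubble tray: x 75 to 207, y -82 to 82, floor 5, walls up to 46 above table
- tray_mid (a point): centre of the rubble tray's floor, 142 mm along the fixture's +x from its origin, 5 above the table
- mat: black rubber parking mat for the scraper, 75 (x) by 140 (y) by 3 high, stuck down; origin under its centre on the table
- scraper: scraper block, 300 g or so: yellow base with steel edge 36 (x) by 110 (y) by 22 high, black upright grip on top 22 (x) by 70 (y), from 22 to 64 high; origin at the centre of its underside; symmetric under a half turn
- turntable: inspection turntable: origin on the table at its axis. Black platter of 125 radius, top 42 above the table, spins freely at a touch
- chip1: loose grey chip of mortar, about 20 by 15 by 14 high, 12 g, on the platen; origin at its middle. May be absent
- chip2: loose grey chip of mortar, about 20 by 15 by 14 high, 12 g, on the platen; origin at its middle. May be absent
- chip3: loose grey chip of mortar, about 20 by 15 by 14 high, 12 g, on the platen; origin at its middle. May be absent
- chip4: loose grey chip of mortar, about 20 by 15 by 14 high, 12 g, on the platen; origin at its middle. May be absent
- chip5: loose grey chip of mortar, about 20 by 15 by 14 high, 12 g, on the platen; origin at its middle. May be absent
- crushed1: crushed mortar cube, edge 40, 135 g, standing on the turntable: one upper corner broken off (11 mm, at +x +y, down to 12 below the top), dark cracks, a red crayon cross on top; origin at its middle. May be absent
- crushed2: crushed mortar cube, edge 40, 135 g, standing on the turntable: one upper corner broken off (11 mm, at +x +y, down to 12 below the top), dark cracks, a red crayon cross on top; origin at its middle. May be absent
- crushed3: crushed mortar cube, edge 40, 135 g, standing on the turntable: one upper corner broken off (11 mm, at +x +y, down to 12 below the top), dark cracks, a red crayon cross on top; origin at its middle. May be absent
- sound1: sound mortar cube, edge 40, plain grey without marks, standing on the turntable; one of the two is the next specimen for the platen (either will do); origin at its middle
- sound2: sound mortar cube, edge 40, plain grey without marks, standing on the turntable; one of the two is the next specimen for the platen (either will do); origin at its middle
- loadcell: steel load cell, cylinder 60 across, 45 high; bystander, not part of the job
- spray: white plastic bottle with red cap, 68 across, 170 high; bystander, not part of the job
- grease: small white pot with blue lid, 56 across, 50 high; bystander, not part of the job
- driver: green screwdriver lying on the table; bystander, not part of the job
- caliper: caliper lying on the table, 200 long; bystander, not part of the job
There are look-alikes about, which are no part of the job. Leave any pink or purple look-alike of the crushed2 alone.

How it is judged:
By the outcome, as a careful person would: the job done as asked, in the order asked, and still so for the second after the job is handed in, with the robot touching nothing.
Of chip1, chip2, chip3, chip4, chip5 only 3 to 5 are there at a start; the rules pass over those that are not, and their reading is None.
Of crushed1, crushed2, crushed3 only 2 to 3 are there at a start; the rules pass over those that are not, and their reading is None.
At some moment in a run one of crushed1, crushed2, crushed3, scraper may be knocked a few centimetres aside while the robot is not near it.
Once in a run the grip may slacken for a moment while it holds something.
It also fails if it takes over 208 s, if anything falls off the work surface, if the arm or the gripper's body presses on something with over 40 N, if the wrist force passes 120 N, or if a joint passes its speed limit or range.

ROBOT

A 6-joint arm with a two-finger parallel gripper is mounted at the origin on the work surface. World frame = base frame: x ahead of the robot, y to its left, z up, the work surface at z = 0. Lengths are in mm, angles in rad, forces in N, time in s.
With the tool pointing down it reaches from about 275 to 875 mm from the base axis. Payload 12.5 kg.
Tool frame: the origin (TCP) lies between the finger pads; the fingertips stand 22 mm ahead of it and the grasp point (between the pads) lies 3 mm ahead of it; z points along the fingers, y is the line along which they close (so a half turn about z gives the same grasp; the last joint's range is limited). The gripper opens to 85 mm and grips with 20 to 120 N. Pads are 22 mm wide; open, the fingers measure 114 mm over their backs; the gripper's body (76 mm by 85 mm) begins 54 mm behind the grasp point. The pads swing forward as they close: fully open they stand 13 mm farther back than shut.
Start: joints at [1.251, 0.351, 1.652, -0, 1.139, -0.085], TCP at [127.925, 534.901, 225.59] pointing down, gripper open.
Joint ranges: [-2.75, 2.75], [-0.79, 2.1], [0.01, 2.65], [-1.57, 4.71], [0.07, 3.14], [-2.87, 2.87]. Speed limits (rad/s): [2.22, 2.22, 2.79, 3.14, 3.14, 3.14].

INTERFACE

Orientations are given as a rotation vector (axis times angle).
In Python, from station import manip gives the robot as it stands.
- The arm moves only by the tool play_rows, never from a script. Its arguments are lists of equal length, an entry for each row: "gripper": the opening, from 0 (shut) to 1 (fully open); "linear": the shift along the tool's x, y, z in cm, a list of three; "angular": the turn, a rotation vector about the tool's x, y, z in degrees, a list of three. A call has 1 to 10 rows; each row is the pose to reach, as a shift and turn from the pose commanded when the call began, along the tool's axes at that moment; what a row does not reach only later rows make up. A row lasts 1/12 s, in which the tool goes at most 41.7 mm and 7.16 degrees, less where a joint would pass 70% of its speed; a pose out of reach is approached as far as the arm can. A call with a gripper value outside its range is refused whole. The fingers move at their own pace and stop on an object; the grip force is fixed at half the most. Time passes only in rows, so rows that repeat a pose let the fingers close. It gives the time, the measured TCP pose, the force, the opening and the grip force at its end, in the units of the state.
- manip.get_obs(): the state, without advancing time (a new reading comes with each control period).
- manip.grab_frame(name): name is "side" or "top"; returns a dict with "frame" (384x512x3 uint8, red, green, blue), "camera_matrix" (3x3 intrinsics, pixels), "k1" (the pictures are not rectified: a ray, as slopes to the right and down, at radius r is drawn at 1 + k1 r^2 times it, then the intrinsics apply), "R" (3x3) and "t" (3): a world point X has camera coordinates R X + t. Camera axes: x right, y down, z forward; pixel columns grow to the right and rows downward; lengths in mm; the calibration is good to about 2 mm. A picture is of the moment at which its call begins. There is no depth.
- manip.sign_off(): hands the job in; it is judged then, once.
Trained networks look in the newest picture that a camera, given by its name, has taken for a name from the list of things; names that differ only in an ending like _2 or _b are one class to them, and where a whole thing is asked for, a point or a joint stands for the part that bears it (a point fixed in the world has none). Each returns a list of dicts, best first, with "score" (0 to 1); they miss things now and then, are a little off and sometimes report something else, mostly with a low value. They report only what shows in the picture. A call takes as long as a camera call. They do not tell look-alikes from the thing itself.
- manip.recognise(camera, name): "uv" ([column, row] in pixels, amid what is visible of it).
The state is a dict: "clock": time; "joints": joint angles; "joint_velocities": joint speeds; "joint_torque": joint torques, N m; "tcp_pos": TCP position; "ee_rot": TCP orientation; "ft_force": force on the tool from outside, world axes, zero at the start; "ft_torque": the same for the moment, N m; "gripper_width": finger opening in mm; "gripper_force": force on a finger pad.
Only numpy, scipy, OpenCV 4.12 (cv2) and the standard library are available. Lean on these libraries where they do the work, as an engineer would, in place of code of your own. Each camera call takes 0.05 s, during which the arm holds its last target. There are 200 camera calls.

## Working session

There is one attempt and no reset: what is moved stays moved. The work goes in short steps, Python scripts to look and compute and a tool call to move; the robot and the scene stay as the last step left them, time stands still between calls to the robot, and variables do not carry over. Pictures are saved under pics/ and viewed, at most 14 in all, crops included, and the job is handed in when it is done.

Besides the shell and the picture viewer there is one more tool, called after "Emit:" as a command line: name --argument value ..., lists and objects as JSON in quotes. play_rows: Moves the arm, as the interface text tells. Its arguments: {"type":"object","properties":{"gripper":{"type":"array","items":{"type":"number"}},"linear":{"type":"array","items":{"type":"array","items":{"type":"number"}}},"angular":{"type":"array","items":{"type":"array","items":{"type":"number"}}}},"required":["gripper","linear","angular"]}

```bash
ls; mkdir -p pics
cat > h.py <<'E'
import numpy as np, cv2
from scipy.spatial.transform import Rotation as Ro
from station import manip
def grab(n):
    f=manip.grab_frame(n); return f
def pix2w(f,uv,z):
    K=np.array(f["camera_matrix"],float);k1=f["k1"]
    p=cv2.undistortPoints(np.array([[uv]],float),K,np.array([k1,0,0,0,0.]))[0,0]
    R=np.array(f["R"]);t=np.array(f["t"])
    d=R.T@np.array([p[0],p[1],1]);c=-R.T@t
    return c+d*(z-c[2])/d[2]
def w2pix(f,X):
    K=np.array(f["camera_matrix"],float);X=np.atleast_2d(np.array(X,float))
    return cv2.projectPoints(X,cv2.Rodrigues(np.array(f["R"],float))[0],np.array(f["t"],float),K,np.array([f["k1"],0,0,0,0.]))[0][:,0]
def save(f,name,crop=None,s=1):
    im=np.array(f["frame"])[:,:,::-1]
    if crop: u0,v0,u1,v1=crop; im=im[v0:v1,u0:u1]
    im=cv2.resize(im,None,fx=s,fy=s,interpolation=cv2.INTER_CUBIC); cv2.imwrite("pics/"+name,im)
E
python3 - <<'E'
from h import *
o=manip.get_obs(); print(o)
for n in ["top","side"]:
    f=grab(n); save(f,n+"0.png",None,1.55)
    print(n,f["camera_matrix"],f["k1"],-np.array(f["R"]).T@np.array(f["t"]),f["R"])
    for k in ["lever","fixture","mat","scraper","turntable","chip1","crushed1","sound1","loadcell","spray","grease"]:
        r=manip.recognise(n,k)
        print(k,[(np.round(x["uv"]).tolist(),round(x["score"],2)) for x in r])
E
```

```text
pics
{'clock': 0.0, 'joints': array([ 1.25140379e+00,  3.51223295e-01,  1.65242715e+00,  1.85964292e-06,
        1.13910761e+00, -8.46467390e-02]), 'joint_velocities': array([0.00042692, 0.00059208, 0.00109095, 0.00216719, 0.00076455,
       0.00072777]), 'joint_torque': array([ 1.92899657e-03, -5.06091607e+01, -2.91408116e+01,  3.06540278e-05,
        4.48259772e-03,  5.62455989e-05]), 'tcp_pos': array([127.82008373, 534.59114533, 225.064353  ]), 'ee_rot': array([-3.67865358e-01, -3.11974305e+00,  1.79270962e-03]), 'ft_force': array([ 0.00311116, -0.28122979,  0.12910443]), 'ft_torque': array([0.02076138, 0.04224107, 0.0157851 ]), 'gripper_force': 0.0, 'gripper_width': 85.2760576716981}
top [[349.24241727   0.         253.95553707]
 [  0.         349.24241727 184.77116868]
 [  0.           0.           1.        ]] 0.02908887817586574 [ 368.42561923  -53.13236066 1258.76435904] [[-9.12838780e-03 -9.99958282e-01 -3.28255052e-04]
 [-9.93684422e-01  9.10782895e-03 -1.11840588e-01]
 [ 1.11838912e-01 -6.94742329e-04 -9.93726107e-01]]
lever [([129.0, 166.0], 0.63)]
fixture [([237.0, 172.0
[... 484 characters left out ...]

 [  0.           0.           1.        ]] -0.15086930213795752 [ -31.39113086 -969.66963719  933.86097203] [[ 0.8534834  -0.52062079 -0.0228052 ]
 [-0.34369522 -0.52946537 -0.77559011]
 [ 0.39171377  0.66979132 -0.63082478]]
lever [([207.0, 116.0], 0.58)]
fixture [([257.0, 185.0], 0.96)]
mat [([192.0, 174.0], 0.53)]
scraper [([191.0, 166.0], 0.84), ([260.0, 135.0], 0.49)]
turntable [([303.0, 257.0], 0.65)]
chip1 [([252.0, 183.0], 0.52)]
crushed1 [([306.0, 224.0], 0.78), ([239.0, 318.0], 0.63), ([331.0, 242.0], 0.57)]
sound1 [([325.0, 265.0], 0.86), ([287.0, 266.0], 0.81), ([194.0, 173.0], 0.64)]
loadcell [([233.0, 243.0], 0.86)]
spray [([392.0, 239.0], 0.7)]
grease [([262.0, 133.0], 0.63)]
```

View pics/top0.png

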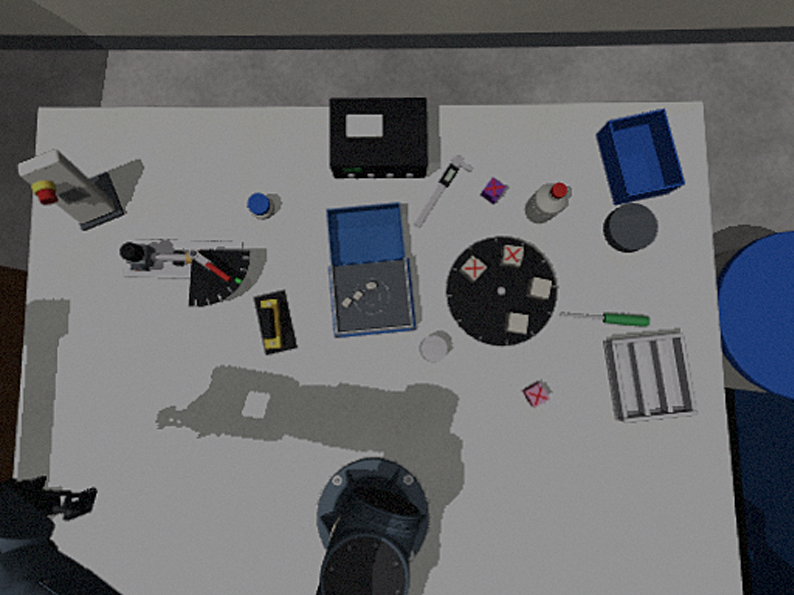

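View pics/side0.png

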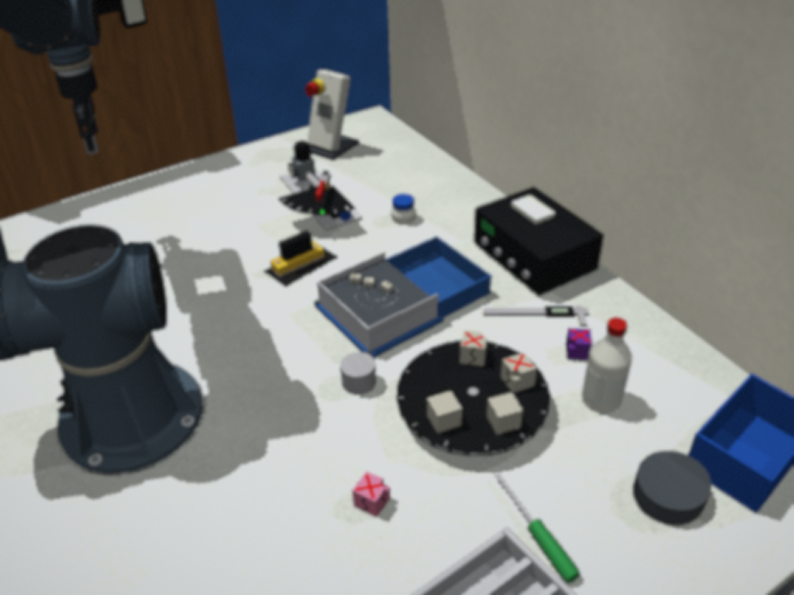

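The top view shows the lever at scaled (215,268), scraper (270,322), fixture (370,270) and turntable (500,290). On the turntable, the two red-crossed grey cubes are at (473,267) and (512,254), and the sound cubes are at (540,288) and (517,323). The pink cube (536,394) and purple cube (494,190) stand off the turntable, so I'll leave them alone. Next I'll enlarge both areas.

Run:
```python
from h import *
f=grab("top"); save(f,"t1.png",(70,125,270,235),4); save(f,"t2.png",(270,140,370,235),6)
g=grab("side"); save(g,"s1.png",(165,85,325,235),4); save(g,"s2.png",(240,200,370,300),6)
```

```text
(no output)
```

View pics/t1.png

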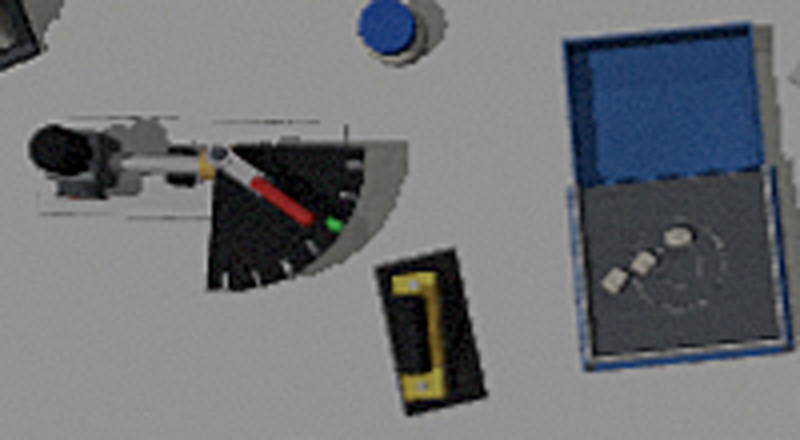

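View pics/t2.png

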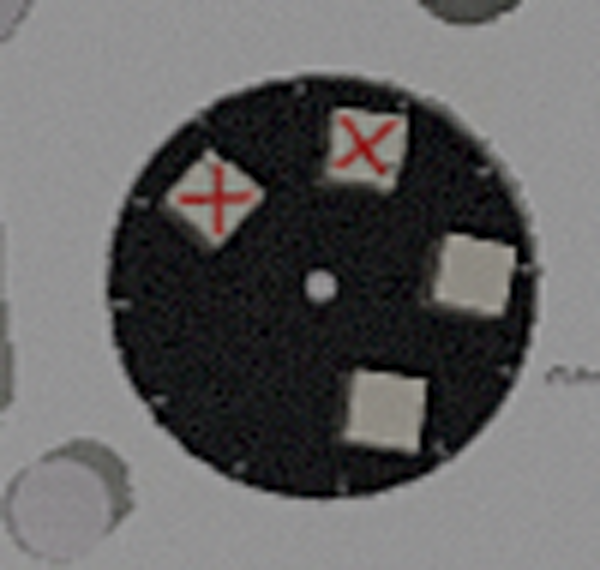

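View pics/s1.png

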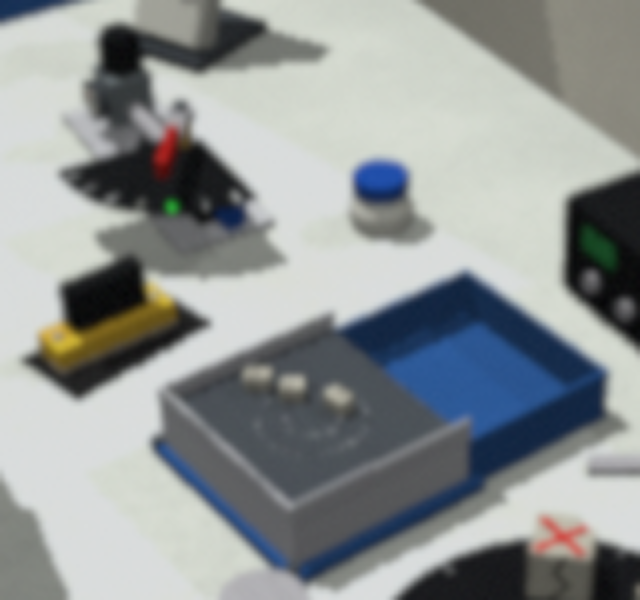

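The crops show three pale chips on the platen at t1 (615,280), (643,262) and (678,237). The lever stands near the green tick, with its grip at (282,200). The scraper is on its mat at (420,335). On the turntable (t2), the crushed cubes (red cross, grey body) are at (215,202) and (365,147). The plain sound cubes are at (475,275) and (385,410). The pink and purple ones stand off the platter and aren't part of the job.

```bash
cat >> h.py <<'E'
from scipy.optimize import least_squares
def fitpose(obs,x0):
    # obs: list of (frame, local xyz, uv)
    def res(p):
        c,s=np.cos(p[2]),np.sin(p[2]);r=[]
        for f,l,uv in obs:
            X=[p[0]+c*l[0]-s*l[1],p[1]+s*l[0]+c*l[1],l[2]]
            r+=list(w2pix(f,[X])[0]-uv)
        return np.array(r)
    s=least_squares(res,x0,loss="soft_l1"); return s.x,res(s.x).reshape(-1,2)
def go(x,y,z,yaw=None,flip=True):
    """shift cm & turn deg from present measured pose to TCP x,y,z; yaw (deg)= direction of tool y in world mod 180"""
    o=manip.get_obs();R=Ro.from_rotvec(o["ee_rot"]).as_matrix();p=np.array(o["tcp_pos"])
    cur=np.degrees(np.arctan2(R[1,1],R[0,1]));a=0
    if yaw is not None: a=(yaw-cur+90)%180-90
    d=R.T@(np.array([x,y,z])-p)/10
    print("tcp",p.round(1),"yaw",round(cur,1),"tilt",(R[:,2]).round(3),"-> lin cm",d.round(2),"ang z",round(-a,1),"j",np.round(o["joints"],2),"t",round(o["clock"],1),"F",np.round(o["ft_force"],1),"w",round(o["gripper_width"],1))
E
python3 - <<'E'
from h import *
f=grab("top");g=grab("side")
T1=lambda u,v:np.array([70+u/4-.375,125+v/4-.375]); T2=lambda u,v:np.array([270+u/6-.4,140+v/6-.4]); S1=lambda u,v:np.array([165+u/4-.375,85+v/4-.375])
obs=[(f,(-78,85,65),T1(588,360)),(f,(-78,-85,65),T1(790,346)),(f,(75,85,65),T1(570,187)),(f,(75,-85,65),T1(772,165)),(f,(207,82,46),T1(563,40)),(f,(207,-82,46),T1(750,24)),
(g,(-78,85,65),S1(163,392)),(g,(-78,-85,65),S1(292,505)),(g,(75,-85,65),S1(470,420)),(g,(75,85,65),S1(332,318)),(g,(207,82,46),S1(467,272)),(g,(207,-82,46),S1(605,376))]
P,r=fitpose(obs,[420,0,0]);print("fixture",P.round(3));print(r.round(1).tolist())
Pt,_=fitpose(obs[:6],P);Pg,_=fitpose(obs[6:],P);print(Pt.round(3),Pg.round(3))
c,s=np.cos(P[2]),np.sin(P[2]);R=np.array([[c,-s],[s,c]])
for uv in [(615,280),(643,262),(678,237)]: print("chip",(R.T@(pix2w(f,T1(*uv),62)[:2]-P[:2])).round(1))
for uv in [(257,376),(292,384),(338,397)]: print("chip side",(R.T@(pix2w(g,S1(*uv),60)[:2]-P[:2])).round(1))
m=[(f,(37.5,70,3),T1(375,267)),(f,(37.5,-70,3),T1(455,249)),(f,(-37.5,-70,3),T1(488,394)),(f,(-37.5,70,3),T1(408,415))]
m2=[(f,(70,37.5,3),T1(375,267))]
for nm,q,h in [("mat",[(375,267),(455,249),(488,394),(408,415)],3),("scr",[(391,276),(437,271),(447,395),(403,401)],25)]:
    W=np.array([pix2w(f,T1(*u),h)[:2] for u in q]);print(nm,W.round(1).tolist(),W.mean(0).round(1))
for u in [(120,258),(40,340),(178,300),(62,365)]: print("scr side grip/top", pix2w(g,S1(*u),25).round(1))
W=np.array([pix2w(f,T1(*u),58)[:2] for u in [(225,282),(256,277),(288,267),(312,247),(335,225),(347,195),(355,165)]])
def rs(p): 
    a=p[2]+np.radians(15)*np.arange(7); return (W-np.c_[p[0]+p[3]*np.cos(a),p[1]+p[3]*np.sin(a)]).ravel()
q=least_squares(rs,[450,300,-np.pi,104]).x;print("axis",q[:2].round(1),"shutdir",np.degrees(q[2]).round(1),"r",q[3].round(1),rs(q).round(1))
for u in [(255,183),(310,221),(218,155)]: print("lever pts",pix2w(f,T1(*u),99).round(1))
print("grip side",pix2w(g,S1(170,130),99).round(1),pix2w(g,S1(163,175),90).round(1),"green",pix2w(g,S1(172,207),58).round(1), "axis?",W[4].round(1))
print("hub",pix2w(f,T2(320,287),44).round(1))
for n,u in dict(c1=(215,202),c2=(365,147),sA=(475,275),sB=(385,410)).items(): print(n,pix2w(f,T2(*u),82).round(1))
E
```

```text
fixture [ 4.85752e+02 -4.93600e+00  9.10000e-02]
[[0.4, 0.4], [-0.4, -1.1], [1.0, -0.6], [-0.5, 0.0], [1.0, 0.2], [0.2, -0.2], [-1.2, -1.0], [-0.1, 1.5], [-0.0, 0.5], [-0.6, -1.7], [0.1, -0.0], [0.1, -1.4]]
[ 4.85069e+02 -3.97600e+00  9.20000e-02] [ 4.85612e+02 -6.41800e+00  9.00000e-02]
chip [-10.6  57.6]
chip [ 2.5 32.2]
chip [21.   0.2]
chip side [-10.2  57.8]
chip side [ 4.6 34. ]
chip side [22.   0.8]
mat [[488.8, 272.6], [504.4, 201.0], [374.0, 169.8], [356.2, 240.6]] [430.9 221. ]
scr [[478.6, 252.7], [482.6, 212.2], [373.4, 201.7], [368.6, 240.1]] [425.8 226.6]
scr side grip/top [472.  296.1  25. ]
scr side grip/top [369.  227.3  25. ]
scr side grip/top [485.2 215.4  25. ]
scr side grip/top [370.2 187.7  25. ]
axis [576.9 382.5] shutdir -182.2 r 104.4 [-0.8 -0.2  0.7  0.6 -0.3 -1.   1.1  1.2 -0.9 -0.7  0.4  0.9 -0.2 -0.8]
lever pts [551.1 349.1  99. ]
lever pts [518.7 302.5  99. ]
lever pts [575.1 380.5  99. ]
grip side [549.4 343.4  99. ] [518.2 295.8  90. ] green [522.8 294.3  58. ] axis? [520.3 293.5]
hub [ 493.6 -294.8   44. ]
c1 [ 538.6 -229.4   82. ]
c2 [ 569.4 -315.2   82. ]
sA [ 495.7 -374.6   82. ]
sB [ 420.1 -321.4   82. ]
```

View pics/s2.png

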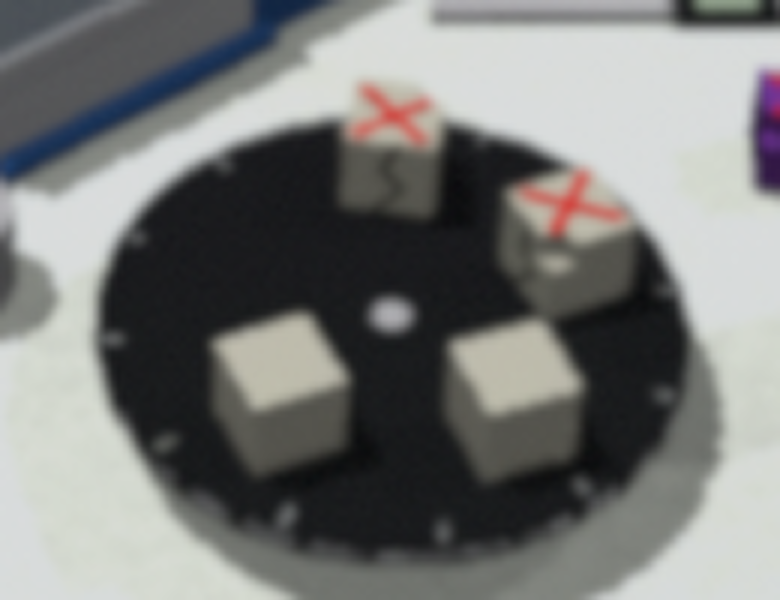

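```bash
python3 -c "
from h import *
go(534,324,200,-36)"
```

```text
tcp [127.9 534.9 225.6] yaw 76.5 tilt [-0. -0. -1.] -> lin cm [-44.4  -11.06   2.56] ang z -67.5 j [ 1.25  0.35  1.65  0.    1.14 -0.08] t 1.4 F [-0.1  0.5 -0.4] w 85.4
```

Emit:
play_rows --gripper '[0.5,0.5,0.5,0.5,0.5,0.5,0.5,0.5,0.5,0.5]' --linear '[[-4,-1,0.2],[-8,-2,0.5],[-12,-3,0.7],[-16,-4,1],[-20,-5,1.2],[-24,-6,1.4],[-28,-7,1.6],[-32,-8,1.8],[-36,-9,2.1],[-40,-10,2.3]]' --angular '[[0,0,-6.5],[0,0,-13],[0,0,-19.5],[0,0,-26],[0,0,-32.5],[0,0,-39],[0,0,-45.5],[0,0,-52],[0,0,-58.5],[0,0,-65]]'

```text
clock: 2.23
tcp_pos: [478.5, 352.1, 203.6]
ee_rot: [-1.374, 2.825, 0.0]
ft_force: [-1.3, 0.3, 0.2]
gripper_width: 42.4
gripper_force: 0.0
```

```bash
python3 -c "
from h import *
go(534,324,150,-36)"
```

```text
tcp [478.5 352.1 203.6] yaw 141.9 tilt [ 0.  0. -1.] -> lin cm [-1.21 -6.1   5.36] ang z -2.1 j [ 0.56  0.45  1.56  0.    1.13 -1.92] t 2.2 F [-1.3  0.3  0.2] w 42.4
```

```bash
python3 -c "
from h import *
for i in range(4): grab('top')
go(534,324,150,-36)"
```

```text
tcp [477.4 352.7 203.2] yaw 141.4 tilt [-0.001 -0.    -1.   ] -> lin cm [-1.29 -6.21  5.32] ang z -2.6 j [ 0.56  0.45  1.56  0.    1.13 -1.91] t 2.4 F [-0.8  0.6  0.9] w 42.7
```

Emit:
play_rows --gripper '[0.5,0.5,0.5,0.5,0.5,0.5]' --linear '[[-0.6,-3,2.5],[-1.3,-6.2,5.3],[-1.3,-6.2,5.3],[-1.3,-6.2,5.3],[-1.3,-6.2,5.3],[-1.3,-6.2,5.3]]' --angular '[[0,0,-1.3],[0,0,-2.6],[0,0,-2.6],[0,0,-2.6],[0,0,-2.6],[0,0,-2.6]]'

```text
clock: 2.93
tcp_pos: [532.9, 326.2, 151.9]
ee_rot: [-1.43, 2.795, 0.0]
ft_force: [-0.2, -0.8, 0.0]
gripper_width: 42.6
gripper_force: 0.0
```

```bash
python3 -c "
from h import *
go(534,324,91,-36)
f=grab('side');g=grab('top');save(f,'s3.png',(165,60,265,160),6)
print(w2pix(f,[[534,324,99]]),w2pix(g,[[534,324,99]]))"
```

```text
tcp [532.9 326.2 151.9] yaw 144.2 tilt [ 0.001  0.001 -1.   ] -> lin cm [ 0.12 -0.22  6.09] ang z 0.2 j [ 0.47  0.56  1.52  0.    1.06 -2.04] t 2.9 F [-0.2 -0.8  0. ] w 42.6
[[205.60526182 120.92931569]] [[140.77629945 175.38011445]]
```

View pics/s3.png

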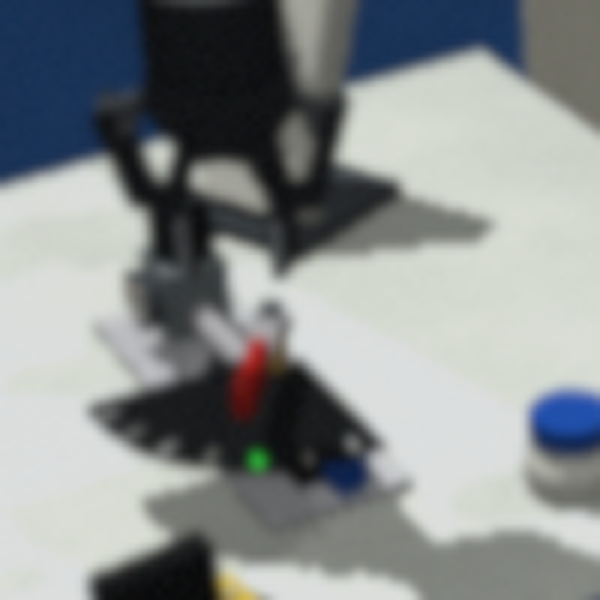

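The gripper is straight above the red sleeve at s3 (250,380), so I'll descend and part-close around it.

Emit:
play_rows --gripper '[0.5,0.5,0.5,0.5,0.2,0.2,0.2,0.2,0.2,0.2]' --linear '[[0.1,-0.2,2],[0.1,-0.2,4],[0.1,-0.2,6.1],[0.1,-0.2,6.1],[0.1,-0.2,6.1],[0.1,-0.2,6.1],[0.1,-0.2,6.1],[0.1,-0.2,6.1],[0.1,-0.2,6.1],[0.1,-0.2,6.1]]' --angular '[[0,0,0.2],[0,0,0.2],[0,0,0.2],[0,0,0.2],[0,0,0.2],[0,0,0.2],[0,0,0.2],[0,0,0.2],[0,0,0.2],[0,0,0.2]]'

```text
clock: 3.87
tcp_pos: [534.8, 323.1, 90.2]
ee_rot: [-1.425, 2.799, 0.0]
ft_force: [-0.2, -0.6, 0.4]
gripper_width: 17.3
gripper_force: 0.0
```

```bash
cat >> h.py <<'E'
def arc(a_end,n=10,A=(576.5,382),r=72,z=91):
    """rows to turn lever from current tool yaw to a_end (world deg dir of lever)"""
    o=manip.get_obs();R=Ro.from_rotvec(o["ee_rot"]).as_matrix();p=np.array(o["tcp_pos"])
    yaw=np.degrees(np.arctan2(R[1,1],R[0,1])); a0=np.degrees(np.arctan2(p[1]-A[1],p[0]-A[0]))
    l0=(yaw-90-a0+90)%180-90+a0   # lever dir implied by tool yaw
    e=(a_end-a0+180)%360-180+a0
    print("a by pos",a0.round(2),"by yaw",l0.round(2),"radius",np.hypot(*(p[:2]-A)).round(1))
    for i in range(1,n+1):
        a=a0+(e-a0)*i/n
        T=np.array([A[0]+r*np.cos(np.radians(a)),A[1]+r*np.sin(np.radians(a)),z])
        al=l0+(e-l0)*i/n
        print((R.T@(T-p)/10).round(1).tolist(),round(-(al-l0),1))
E
python3 -c "
from h import *
go(534,324,91,-36);arc(-184)"
```

```text
tcp [534.8 323.1  90.2] yaw 143.9 tilt [ 0.001  0.    -1.   ] -> lin cm [-0.03  0.12 -0.08] ang z -0.1 j [ 0.47  0.64  1.55  0.    0.95 -2.04] t 3.9 F [-0.2 -0.6  0.4] w 17.3
a by pos -125.29 by yaw -126.06 radius 72.2
[-0.0, 0.7, -0.1] 5.8
[-0.1, 1.5, -0.1] 11.6
[-0.3, 2.2, -0.1] 17.4
[-0.6, 2.9, -0.1] 23.2
[-0.9, 3.5, -0.1] 29.0
[-1.3, 4.2, -0.1] 34.8
[-1.7, 4.8, -0.1] 40.6
[-2.2, 5.3, -0.1] 46.4
[-2.8, 5.8, -0.1] 52.1
[-3.4, 6.2, -0.1] 57.9
```

Emit:
play_rows --gripper '[0.2,0.2,0.2,0.2,0.2,0.2,0.2,0.2,0.2,0.2]' --linear '[[0,0.7,0],[-0.1,1.5,0],[-0.3,2.2,0],[-0.6,2.9,0],[-0.9,3.5,0],[-1.3,4.2,0],[-1.7,4.8,0],[-2.2,5.3,0],[-2.8,5.8,0],[-3.2,6.1,0]]' --angular '[[0,0,5.8],[0,0,11.6],[0,0,17.4],[0,0,23.2],[0,0,29],[0,0,34.8],[0,0,40.6],[0,0,46.4],[0,0,52],[0,0,56]]'

```text
clock: 4.7
tcp_pos: [503.7, 384.9, 89.6]
ee_rot: [-0.064, -3.14, 0.001]
ft_force: [-1.5, -2.6, -0.2]
gripper_width: 17.1
gripper_force: 1.1
```

```bash
python3 -c "
from h import *
for i in range(3): f=grab('top')
go(504.5,385,91,-92.2);arc(-184,2)"
```

```text
tcp [504.1 384.9  89.7] yaw 88.1 tilt [ 0.  0. -1.] -> lin cm [-0.04  0.01 -0.13] ang z 0.3 j [ 0.58  0.66  1.53  0.    0.96 -0.96] t 4.8 F [-0.1 -0.2 -0.2] w 16.8
a by pos 177.71 by yaw 178.08 radius 72.4
[-0.0, 0.1, -0.1] 1.0
[-0.0, 0.2, -0.1] 2.1
```

Emit:
play_rows --gripper '[0.2,0.2,0.2,0.2,0.2,0.2]' --linear '[[0,0.2,0],[0,0.3,0],[0,0.4,0],[0,0.5,0],[0,0.5,0],[0,0.5,0]]' --angular '[[0,0,0],[0,0,0],[0,0,0],[0,0,0],[0,0,0],[0,0,0]]'

```text
clock: 5.35
tcp_pos: [504.3, 389.7, 89.6]
ee_rot: [-0.056, -3.141, 0.0]
ft_force: [-1.7, -1.7, 0.5]
gripper_width: 16.8
gripper_force: 0.7
```

```bash
python3 -c "
from h import *
go(504.5,385,91,-92.2);arc(-184,2)"
```

```text
tcp [504.3 389.7  89.6] yaw 88.0 tilt [-0. -0. -1.] -> lin cm [-0.04 -0.47 -0.14] ang z 0.2 j [ 0.58  0.66  1.52  0.    0.96 -0.95] t 5.3 F [-1.7 -1.7  0.5] w 16.8
a by pos 173.93 by yaw 177.96 radius 72.6
[-0.1, -0.1, -0.1] 1.0
[-0.0, -0.3, -0.1] 2.0
```

Emit:
play_rows --gripper '[0.2,0.2,0.2,0.2,0.2,0.2]' --linear '[[0,0.1,0],[0,0.2,0],[0,0.3,0],[0,0.4,0],[0,0.4,0],[0,0.4,0]]' --angular '[[0,0,1],[0,0,2],[0,0,2],[0,0,2],[0,0,2],[0,0,2]]'

```text
clock: 5.85
tcp_pos: [504.5, 391.2, 89.4]
ee_rot: [-0.112, -3.138, 0.008]
ft_force: [-1.4, -17.4, 4.9]
gripper_width: 16.9
gripper_force: 8.7
```

```bash
python3 -c "
from h import *
go(504.5,385,91,-92.2);arc(-184,2)"
```

```text
tcp [504.5 391.2  89.4] yaw 85.9 tilt [-0.002 -0.005 -1.   ] -> lin cm [-0.05 -0.62 -0.16] ang z -1.9 j [ 0.59  0.66  1.51 -0.    0.97 -0.91] t 5.8 F [ -1.4 -17.4   4.9] w 16.9
a by pos 172.73 by yaw 175.91 radius 72.6
[-0.1, -0.2, -0.2] -0.0
[-0.1, -0.4, -0.2] -0.1
```

Emit:
play_rows --gripper '[0.2,0.5,0.5,0.5,0.5,0.5,0.5,0.5,0.5]' --linear '[[0,-0.25,0],[0,-0.25,0],[0,-0.25,0],[0,-0.25,0],[0,-0.25,0],[0,-0.2,-3.5],[0,-0.2,-7],[0,-0.2,-9],[0,-0.2,-9]]' --angular '[[0,0,0],[0,0,0],[0,0,0],[0,0,0],[0,0,0],[0,0,0],[0,0,0],[0,0,0],[0,0,0]]'

```text
clock: 6.6
tcp_pos: [506.0, 393.3, 184.8]
ee_rot: [0.111, 3.133, 0.008]
ft_force: [-0.0, 0.3, -0.5]
gripper_width: 42.2
gripper_force: 0.0
```

```bash
python3 -c "
from h import *
go(426,227,150,96)"
```

```text
tcp [506.  393.3 184.8] yaw 86.0 tilt [ 0.007  0.005 -1.   ] -> lin cm [  6.83 -17.17   3.35] ang z -10.0 j [ 0.59  0.55  1.45  0.    1.14 -0.91] t 6.6 F [-0.   0.3 -0.5] w 42.2
```

```bash
cat >> h.py <<'E'
def go(x,y,z,yaw=None,far=False):
    o=manip.get_obs();R=Ro.from_rotvec(o["ee_rot"]).as_matrix();p=np.array(o["tcp_pos"])
    cur=np.degrees(np.arctan2(R[1,1],R[0,1]));a=0
    if yaw is not None: a=(yaw-cur+90)%180-90
    if far: a-=180*np.sign(a)
    t=np.radians(cur+a);Y=np.array([np.cos(t),np.sin(t),0]);Z=np.array([0,0,-1.]);G=np.c_[np.cross(Y,Z),Y,Z]
    d=R.T@(np.array([x,y,z])-p)/10
    print("tcp",p.round(1),"yaw",round(cur,1),"-> lin cm",d.round(2),"ang",np.degrees(Ro.from_matrix(R.T@G).as_rotvec()).round(1),"j",np.round(o["joints"],2),"t",round(o["clock"],1),"F",np.round(o["ft_force"],1),"w",round(o["gripper_width"],1))
E
python3 - <<'E'
from h import *
f=grab('top');g=grab('side')
save(f,'t4.png',(110,145,210,220),8)
for n,fr in(("top",f),("side",g)):
    print(n,[(np.round(x["uv"],1).tolist(),round(x["score"],2),pix2w(fr,x["uv"],35).round(1).tolist()) for x in manip.recognise(n,"scraper")][:2])
go(426,227,150,96)
E
```

```text
top [([172.2, 209.6], 0.9, [421.5, 232.3, 35.0])]
side [([190.8, 164.4], 0.79, [419.1, 211.2, 35.0])]
tcp [503.8 391.6 178.4] yaw 86.0 -> lin cm [  6.59 -16.96   2.87] ang [ -0.1  -0.1 -10. ] j [ 0.59  0.56  1.45  0.    1.13 -0.91] t 6.8 F [-0.1 -0.5 -1. ] w 42.3
```

View pics/t4.png

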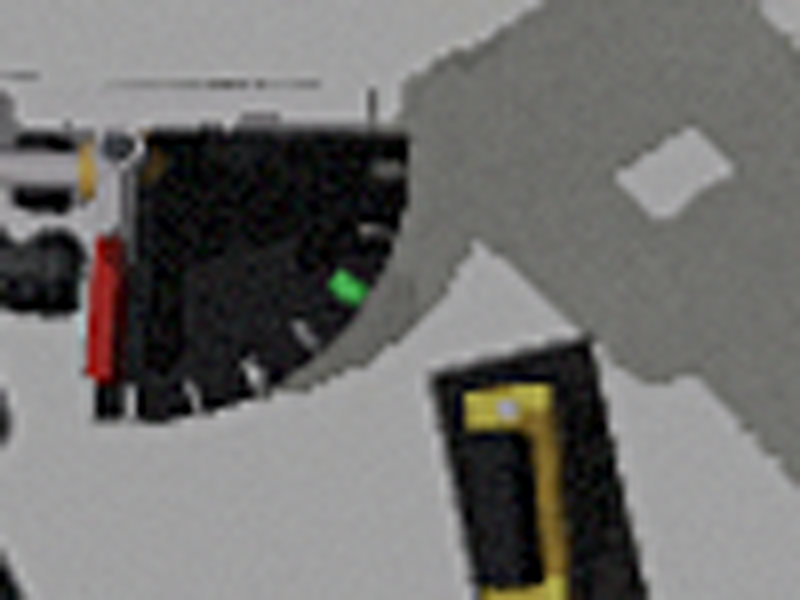

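Emit:
play_rows --gripper '[1,1,1,1,1,1,1,1,1]' --linear '[[1.5,-3.5,0.5],[2.9,-7,1],[4.3,-10.5,2],[5.7,-14,3],[6.6,-17,4.5],[6.6,-17,4.8],[6.6,-17,4.8],[6.6,-17,4.8],[6.6,-17,4.8]]' --angular '[[0,0,-2],[0,0,-4],[0,0,-6],[0,0,-8],[0,0,-10],[0,0,-10],[0,0,-10],[0,0,-10],[0,0,-10]]'

```text
clock: 7.55
tcp_pos: [427.0, 227.6, 131.7]
ee_rot: [-0.163, 3.137, 0.0]
ft_force: [-0.4, 0.5, 0.1]
gripper_width: 85.3
gripper_force: 0.0
```

Run:
```python
from h import *
go(426,227,52,96)
f=grab('top')
C=lambda u,v:(110+u/8-.44,145+v/8-.44)
W=np.array([pix2w(f,C(*u),58)[:2] for u in [(130,400),(192,396),(255,375),(305,332),(348,287),(373,230),(388,168)]])
def rs(p): 
    a=p[2]+np.radians(15)*np.arange(7); return (W-np.c_[p[0]+p[3]*np.cos(a),p[1]+p[3]*np.sin(a)]).ravel()
q=least_squares(rs,[570,380,-np.pi,104]).x;print("axis",q[:2].round(1),"shutdir",np.degrees(q[2]).round(1),"r",q[3].round(1),rs(q).round(1))
for u in [(120,145),(110,240),(100,380),(104,310)]: print("lever",pix2w(f,C(*u),99).round(1))
```

```text
tcp [427.  227.6 131.7] yaw 96.0 -> lin cm [ 0.11 -0.05  7.97] ang [ 0.  0. -0.] j [ 0.39  0.36  1.91  0.    0.87 -1.28] t 7.5 F [-0.4  0.5  0.1] w 85.3
axis [577.3 383.2] shutdir -182.0 r 104.2 [ 0.6 -0.2 -0.5  0.5 -1.2 -0.7  1.4  0.5 -0.2 -0.2 -0.2  0.8  0.1 -0.6]
lever [577.4 379.1  99. ]
lever [537.3 382.   99. ]
lever [478.6 384.2  99. ]
lever [507.9 383.6  99. ]
```

Emit:
play_rows --gripper '[1,1,1,1,0.05,0.05,0.05,0.05,0.05,0.05]' --linear '[[0,0.2,3],[0,0.2,6],[0,0.2,7.9],[0,0.2,7.9],[0,0.2,7.9],[0,0.2,7.9],[0,0.2,7.9],[0,0.2,7.9],[0,0.2,7.9],[0,0.2,7.9]]' --angular '[[0,0,0],[0,0,0],[0,0,0],[0,0,0],[0,0,0],[0,0,0],[0,0,0],[0,0,0],[0,0,0],[0,0,0]]'

```text
clock: 8.43
tcp_pos: [426.7, 229.2, 53.6]
ee_rot: [-0.163, 3.136, 0.001]
ft_force: [-1.4, 0.7, 7.8]
gripper_width: 20.1
gripper_force: 58.6
```

Emit:
play_rows --gripper '[0.05,0.05,0.05,0.05]' --linear '[[0,0,0],[0,0,0],[0,0,0],[0,0,0]]' --angular '[[0,0,0],[0,0,0],[0,0,0],[0,0,0]]'

```text
clock: 8.77
tcp_pos: [426.7, 229.2, 53.6]
ee_rot: [-0.163, 3.136, 0.001]
ft_force: [-2.4, 1.8, 8.6]
gripper_width: 20.1
gripper_force: 58.7
```

Run:
```python
from h import *
f=grab('side');save(f,'s5.png',(150,110,270,200),6)
go(485.5-50,0,52,96)
```

```text
tcp [426.7 229.2  53.6] yaw 95.9 -> lin cm [  1.49 -22.89   0.14] ang [ 0.   0.1 -0.1] j [ 0.4   0.5   1.95  0.    0.69 -1.28] t 8.8 F [-2.4  1.1  8.7] w 19.9
```

View pics/s5.png

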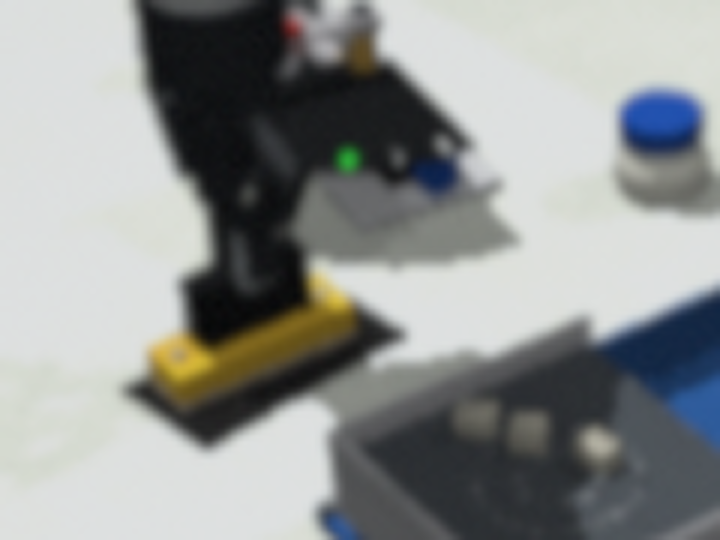

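The scraper is gripped at about s5 (250,300) and still flat on its mat. Now I'll lift it, carry it over and turn it.

Emit:
play_rows --gripper '[0.05,0.05,0.05,0.05,0.05,0.05,0.05,0.05,0.05,0.05]' --linear '[[0,0,-2.5],[0,0,-5.5],[0,0,-8.6],[0.2,-3,-8.6],[0.4,-6,-8.6],[0.7,-9,-8.6],[0.9,-12,-8.6],[1.1,-15,-8.6],[1.3,-18,-8.6],[1.6,-22.1,-8.6]]' --angular '[[0,0,0],[0,0,0],[0,0,5],[0,0,11],[0,0,17],[0,0,23],[0,0,29],[0,0,35],[0,0,41],[0,0,47]]'

```text
clock: 9.65
tcp_pos: [432.9, 6.7, 138.9]
ee_rot: [1.108, 2.94, 0.001]
ft_force: [1.5, -0.4, -3.2]
gripper_width: 19.7
gripper_force: 60.2
```

Emit:
play_rows --gripper '[0.05,0.05,0.05,0.05,0.05,0.05,0.05,0.05,0.05]' --linear '[[0,0,0],[0,0,0],[0,0,0],[0,0,0],[0,0,0],[0,0,0],[0,0,0],[0,0,0],[0,0,0]]' --angular '[[0,0,6],[0,0,12],[0,0,18],[0,0,24],[0,0,30],[0,0,36],[0,0,43],[0,0,43],[0,0,43]]'

```text
clock: 10.4
tcp_pos: [433.1, 7.3, 138.7]
ee_rot: [2.099, 2.337, 0.0]
ft_force: [0.6, 0.1, -2.6]
gripper_width: 19.6
gripper_force: 60.3
```

Run:
```python
from h import *
f=grab('side');save(f,'s6.png',(180,100,300,190),6)
f=grab('top');save(f,'t6.png',(200,140,290,220),7)
go(433.2,7.3,102,5.2)
```

```text
tcp [433.2   7.4 138.7] yaw 6.2 -> lin cm [-0.01  0.    3.67] ang [0. 0. 1.] j [-0.09  0.27  2.02 -0.    0.85 -0.2 ] t 10.5 F [-0.  -0.3 -2.7] w 20.1
```

View pics/s6.png

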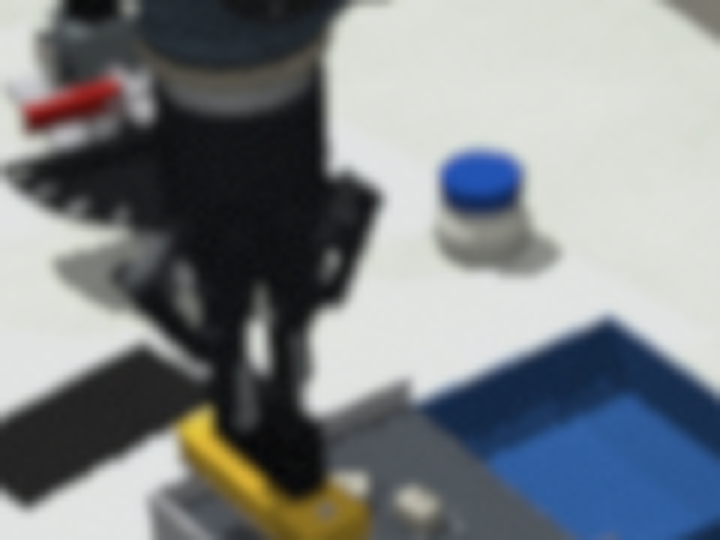

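The scraper hangs level above the near end of the platen, with its base at s6 (270,470). The lever's red grip (70,105) is still in its shut position. Lowering now.

Emit:
play_rows --gripper '[0.05,0.05,0.05,0.05,0.05]' --linear '[[0,0,1.5],[0,0,3],[0,0,3.5],[0,0,3.6],[0,0,3.6]]' --angular '[[0,0,1],[0,0,1],[0,0,1],[0,0,1],[0,0,1]]'

```text
clock: 10.92
tcp_pos: [433.2, 7.4, 102.7]
ee_rot: [-2.122, -2.316, 0.0]
ft_force: [-0.5, 0.3, -2.0]
gripper_width: 20.0
gripper_force: 60.3
```

Run:
```python
from h import *
f=grab('side');save(f,'s7.png',(180,100,300,190),6)
go(433.2,7.3,102,5.2)
```

```text
tcp [433.5   7.3 103.1] yaw 5.0 -> lin cm [ 0.   -0.03  0.11] ang [ 0.   0.  -0.2] j [-0.09  0.33  2.05 -0.    0.76 -0.18] t 11.0 F [ 0.5  0.  -2.1] w 19.8
```

View pics/s7.png

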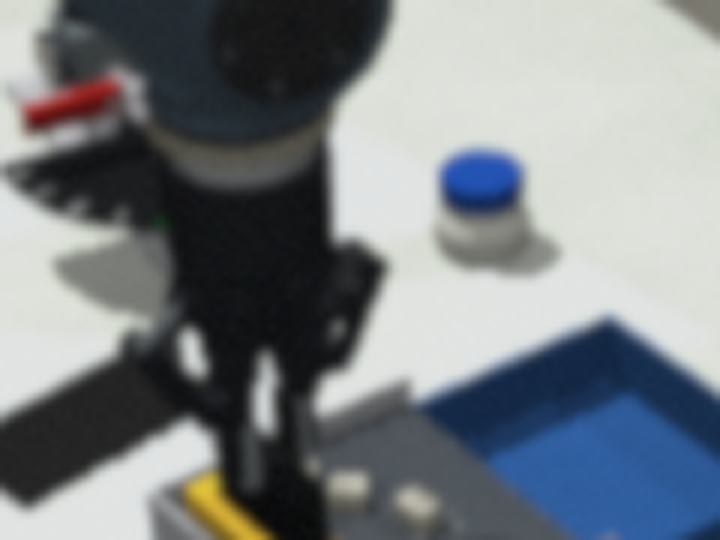

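Emit:
play_rows --gripper '[0.05,0.05,0.05,0.05,0.05,0.05,0.05,0.05,0.05,0.05]' --linear '[[0,0,0.1],[0,0.8,0.1],[0,1.8,0.1],[0,2.8,0.1],[0,3.8,0.1],[0,4.8,0.1],[0,5.8,0.1],[0,6.8,0.1],[0,7.8,0.1],[0,8.8,0.1]]' --angular '[[0,0,0],[0,0,0],[0,0,0],[0,0,0],[0,0,0],[0,0,0],[0,0,0],[0,0,0],[0,0,0],[0,0,0]]'

```text
clock: 11.8
tcp_pos: [522.1, 15.1, 101.5]
ee_rot: [-2.123, -2.315, 0.0]
ft_force: [-0.2, -0.3, -3.2]
gripper_width: 20.3
gripper_force: 60.3
```

Emit:
play_rows --gripper '[0.05,0.05,0.05,0.05,0.05,0.05]' --linear '[[0,0.8,0],[0,1.6,0],[0,2.4,0],[0,3.2,0],[0,3.9,0],[0,3.9,0]]' --angular '[[0,0,0],[0,0,0],[0,0,0],[0,0,0],[0,0,0],[0,0,0]]'

```text
clock: 12.3
tcp_pos: [561.1, 18.4, 101.7]
ee_rot: [2.123, 2.315, 0.001]
ft_force: [0.7, -0.2, -2.2]
gripper_width: 20.0
gripper_force: 60.3
```

Emit:
play_rows --gripper '[0.05,0.05,0.05,0.05,0.05,0.05,0.05]' --linear '[[0,-1,-1],[0,-2,-3],[0,-4,-4.5],[0,-7,-5],[0,-10,-5],[0,-12.5,-5],[0,-12.5,-5]]' --angular '[[0,0,0],[0,0,0],[0,0,0],[0,0,0],[0,0,0],[0,0,0],[0,0,0]]'

```text
clock: 12.88
tcp_pos: [430.7, 7.6, 151.3]
ee_rot: [-2.122, -2.313, 0.004]
ft_force: [0.4, -0.7, -2.3]
gripper_width: 19.9
gripper_force: 60.3
```

Run:
```python
from h import *
f=grab('side');save(f,'s8.png',(200,140,330,235),6)
g=grab('top')
print([(np.round(x["uv"]).tolist(),round(x["score"],2)) for x in manip.recognise("side","chip1")],[(np.round(x["uv"]).tolist(),round(x["score"],2)) for x in manip.recognise("top","chip1")])
a=np.array(f["frame"])[140:235,200:330,::-1];b=np.array(g["frame"])[125:225,200:290,::-1]
a=cv2.resize(a,None,fx=4,fy=4);b=cv2.resize(b,(int(90*3.1),380)) if 0 else cv2.resize(b,(270*380//300,380))
im=np.hstack([cv2.resize(a,(460,336)),cv2.resize(b,(302,336))]);cv2.imwrite("pics/m8.png",im)
go(427,229,140,95.9)
```

```text
[([260.0, 131.0], 0.24)] []
tcp [436.    7.5 151.9] yaw 4.9 -> lin cm [22.15  1.01  1.18] ang [ 0.1 -0.  89. ] j [-0.09  0.25  2.01  0.    0.88 -0.18] t 13.1 F [-0.2 -0.3 -1.9] w 20.0
```

View pics/m8.png

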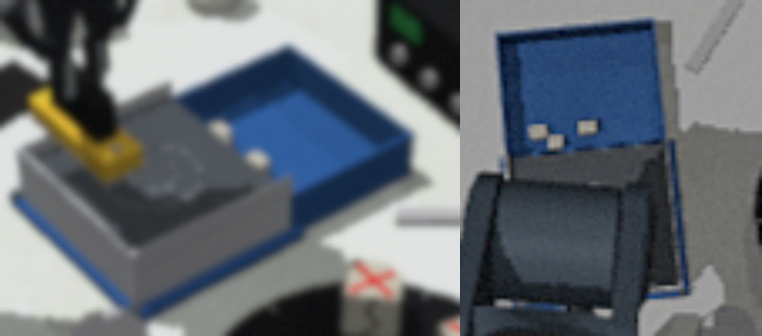

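m8 shows the platen clear and all three chips in the tray at (540,131), (556,142) and (588,127). The scraper goes back to its mat next.

Emit:
play_rows --gripper '[0.05,0.05,0.05,0.05,0.05,0.05,0.05,0.05,0.05,0.05]' --linear '[[2.2,0.1,0],[4.4,0.2,0],[6.6,0.3,0.1],[8.8,0.4,0.2],[11,0.5,0.3],[13.2,0.6,0.5],[15.4,0.7,0.7],[17.6,0.8,0.9],[19.8,0.9,1.1],[21.5,1,1.2]]' --angular '[[0,0,6.5],[0,0,13],[0,0,19.5],[0,0,26],[0,0,32.5],[0,0,39],[0,0,45.5],[0,0,52],[0,0,58.5],[0,0,65]]'

```text
clock: 13.92
tcp_pos: [427.0, 224.5, 139.2]
ee_rot: [-3.037, -0.804, -0.0]
ft_force: [-0.5, 0.8, -2.0]
gripper_width: 20.0
gripper_force: 60.3
```

Emit:
play_rows --gripper '[0.05,0.05,0.05,0.05,0.05,0.05]' --linear '[[0,0,1],[0,0,2],[0,0,3],[0,0,3],[0,0,3],[0,0,3]]' --angular '[[0,0,6],[0,0,12],[0,0,16.5],[0,0,16.5],[0,0,16.5],[0,0,16.5]]'

```text
clock: 14.42
tcp_pos: [427.2, 222.8, 109.9]
ee_rot: [-3.119, -0.372, -0.001]
ft_force: [0.9, 0.7, -3.4]
gripper_width: 20.2
gripper_force: 60.3
```

Run:
```python
from h import *
go(428,223,54.5,103.5)
```

```text
tcp [427.2 222.8 109.9] yaw -76.4 -> lin cm [ 0.09 -0.    5.54] ang [-0.  -0.   0.1] j [ 0.38  0.39  1.93 -0.    0.82  1.72] t 14.4 F [ 0.9  0.7 -3.4] w 20.2
```

Emit:
play_rows --gripper '[0.05,0.05,0.05,0.05,0.05]' --linear '[[0.1,0,2],[0.1,0,4],[0.1,0,5.2],[0.1,0,5.6],[0.1,0,5.6]]' --angular '[[0,0,0],[0,0,0],[0,0,0],[0,0,0],[0,0,0]]'

```text
clock: 14.83
tcp_pos: [427.9, 222.7, 54.1]
ee_rot: [3.119, 0.37, -0.0]
ft_force: [0.2, -0.3, -2.0]
gripper_width: 19.5
gripper_force: 60.3
```

Run:
```python
from h import *
go(428,223,54.5,103.5)
```

```text
tcp [427.9 222.7  54.1] yaw -76.5 -> lin cm [ 0.02 -0.03 -0.04] ang [0. 0. 0.] j [ 0.38  0.5   1.95 -0.    0.69  1.72] t 14.8 F [ 0.2 -0.3 -2. ] w 19.5
```

Emit:
play_rows --gripper '[0.05,0.05,0.05,0.6,0.6,0.6,0.6,0.6,0.6,0.6]' --linear '[[0,0,0.1],[0,0,0.15],[0,0,0.15],[0,0,0.1],[0,0,0],[0,0,0],[0,0,0],[0,0,-4],[0,0,-8],[0,0,-12]]' --angular '[[0,0,0],[0,0,0],[0,0,0],[0,0,0],[0,0,0],[0,0,0],[0,0,0],[0,0,0],[0,0,0],[0,0,0]]'

```text
clock: 15.67
tcp_pos: [427.1, 222.6, 174.8]
ee_rot: [3.12, 0.368, -0.002]
ft_force: [1.1, -0.0, 0.3]
gripper_width: 51.3
gripper_force: 0.0
```

```bash
cat >> h.py <<'E'
def facepts(f,seed,win=14,thr=None):
    """bright patch of cube top around seed -> minAreaRect on image (center,size,angle)"""
    im=np.array(f["frame"]).astype(np.uint8)
    return im
E
python3 - <<'E'
from h import *
f=grab('top');g=grab('side')
for n,fr in(("top",f),("side",g)):
  for k,z in(("scraper",35),("crushed1",82),("sound1",82)):
    print(n,k,[(np.round(x["uv"]).tolist(),round(x["score"],2),pix2w(fr,x["uv"],z)[:2].round(0).tolist()) for x in manip.recognise(n,k)])
# bright cube tops by threshold on platter (top)
hub=w2pix(f,[[493.6,-294.8,44]])[0]
im=cv2.resize(np.array(f["frame"]),None,fx=6,fy=6,interpolation=cv2.INTER_CUBIC)
mask=np.zeros(im.shape[:2],np.uint8);cv2.circle(mask,tuple(int(v) for v in hub*6+2.5),190,255,-1)
b=((cv2.GaussianBlur(im,(0,0),4).max(2)>100)&(mask>0)).astype(np.uint8)
cs,_=cv2.findContours(b,cv2.RETR_EXTERNAL,cv2.CHAIN_APPROX_NONE)
for c in cs:
    if cv2.contourArea(c)<1500: continue
    W=np.array([pix2w(f,((p[0]-2.5)/6,(p[1]-2.5)/6),82)[:2] for p in c[:,0]],np.float32)
    r=cv2.minAreaRect(W);print("rect",np.round(r[0],1),np.round(r[1],1),round(r[2],1),"px",c[:,0].mean(0).round()/6)
# mat/scraper yellow
hsv=cv2.cvtColor(im,cv2.COLOR_RGB2HSV);y=cv2.inRange(hsv,(20,120,70),(35,255,255));y[:, :900]=0;y[:,1260:]=0
W=np.argwhere(y>0);W=np.array([pix2w(f,((p[1]-2.5)/6,(p[0]-2.5)/6),25)[:2] for p in W[::5]],np.float32)
print("scraper rect",cv2.minAreaRect(W) if len(W) else None)
go(430,-100,200)
E
```

```text
top scraper [([178.0, 214.0], 0.61, [407.0, 213.0])]
top crushed1 [([342.0, 255.0], 0.74, [266.0, -343.0]), ([333.0, 206.0], 0.72, [426.0, -320.0]), ([320.0, 124.0], 0.71, [709.0, -283.0]), ([305.0, 171.0], 0.7, [548.0, -229.0]), ([320.0, 191.0], 0.65, [478.0, -277.0]), ([331.0, 163.0], 0.54, [572.0, -318.0])]
top sound1 [([281.0, 222.0], 0.52, [376.0, -145.0]), ([350.0, 187.0], 0.46, [490.0, -377.0]), ([333.0, 207.0], 0.44, [423.0, -319.0])]
side scraper [([192.0, 166.0], 0.89, [420.0, 202.0])]
side crushed1 [([331.0, 240.0], 0.97, [550.0, -328.0]), ([374.0, 224.0], 0.87, [678.0, -341.0]), ([241.0, 319.0], 0.77, [244.0, -412.0]), ([304.0, 226.0], 0.75, [523.0, -249.0]), ([194.0, 176.0], 0.39, [379.0, 91.0])]
side sound1 [([326.0, 266.0], 0.65, [487.0, -388.0])]
rect [ 420.1 -321.3] [41.6 41.1] 79.8 px [334.16666667 208.5       ]
rect [ 495.9 -373.7] [41.8 41.5] 75.8 px [348.83333333 185.83333333]
rect [ 541.7 -228.5] [41.  42.1] 46.9 px [305.5        172.83333333]
rect [ 568.2 -315.8] [42.1 43.1] 81.6 px [331.  164.5]
scraper rect ((428.4700927734375, 218.52682495117188), (113.25038146972656, 39.886314392089844), 13.26952838897705)
tcp [427.  222.6 172.3] yaw -76.5 -> lin cm [-7.21 31.44 -2.74] ang [ 0.   0.1 -0. ] j [ 0.38  0.3   1.88 -0.    0.97  1.72] t 16.1 F [0.1 0.3 0.3] w 51.2
```

Run:
```python
from h import *
go(541,-227,170,-43.1)
```

```text
tcp [427.  222.6 172.3] yaw -76.5 -> lin cm [ 0.64 46.37  0.25] ang [ -0.    0.1 -33.4] j [ 0.38  0.3   1.88 -0.    0.97  1.72] t 16.1 F [0.1 0.3 0.3] w 51.2
```

Emit:
play_rows --gripper '[0.85,0.85,0.85,0.85,0.85,0.85,0.85,0.85,0.85,0.85]' --linear '[[0.1,4,0],[0.1,8,0],[0.2,12,0.1],[0.2,16,0.1],[0.3,20,0.1],[0.3,24,0.1],[0.4,28,0.2],[0.4,32,0.2],[0.5,36,0.2],[0.5,40,0.2]]' --angular '[[0,0,-3.5],[0,0,-7],[0,0,-10.5],[0,0,-14],[0,0,-17.5],[0,0,-21],[0,0,-24.5],[0,0,-28],[0,0,-31],[0,0,-33.4]]'

```text
clock: 16.9
tcp_pos: [525.2, -167.0, 170.4]
ee_rot: [-2.88, -1.252, 0.002]
ft_force: [0.8, 0.2, 0.9]
gripper_width: 72.1
gripper_force: 0.0
```

Run:
```python
from h import *
for i in range(4): grab("side")
go(541,-227,110,-43.1)
```

```text
tcp [ 524.9 -165.5  170.3] yaw -43.3 -> lin cm [-3.37  5.4   6.02] ang [-0.1  0.  -0.2] j [-0.39  0.42  1.7   0.    1.02  0.37] t 17.1 F [-0.  -0.2  0.1] w 72.4
```

Emit:
play_rows --gripper '[0.85,0.85,0.85,0.85,0.85,0.85,0.85,0.3,0.3,0.3]' --linear '[[-1.7,2.7,1],[-3.4,5.4,3],[-3.4,5.4,5.5],[-3.4,5.4,5.5],[-3.4,5.4,8],[-3.4,5.4,10.1],[-3.4,5.4,10.1],[-3.4,5.4,10.1],[-3.4,5.4,10.1],[-3.4,5.4,10.1]]' --angular '[[0,0,0],[0,0,0],[0,0,0],[0,0,0],[0,0,0],[0,0,0],[0,0,0],[0,0,0],[0,0,0],[0,0,0]]'

```text
clock: 17.93
tcp_pos: [542.6, -226.6, 72.6]
ee_rot: [2.881, 1.249, 0.003]
ft_force: [0.4, 2.4, 24.9]
gripper_width: 37.6
gripper_force: 54.1
```

Emit:
play_rows --gripper '[0.3,0.3,0.3,0.3]' --linear '[[0,0,0],[0,0,0],[0,0,0],[0,0,0]]' --angular '[[0,0,0],[0,0,0],[0,0,0],[0,0,0]]'

```text
clock: 18.27
tcp_pos: [542.9, -226.9, 73.0]
ee_rot: [2.88, 1.248, 0.004]
ft_force: [-0.3, 1.8, 6.7]
gripper_width: 36.7
gripper_force: 59.2
```

Run:
```python
from h import *
go(541,-227,150,-43.1)
```

```text
tcp [ 542.9 -226.9   73. ] yaw -43.2 -> lin cm [-0.13 -0.11 -7.7 ] ang [ 0.2 -0.1 -0.1] j [-0.48  0.61  1.67  0.    0.86  0.28] t 18.3 F [-0.3  1.8  6.7] w 36.7
```

Emit:
play_rows --gripper '[0.3,0.3,0.3,0.3]' --linear '[[0,0,-2],[0,0,-5],[0,0,-8],[0,0,-8]]' --angular '[[0,0,0],[0,0,0],[0,0,0],[0,0,0]]'

```text
clock: 18.6
tcp_pos: [544.2, -227.9, 157.6]
ee_rot: [2.876, 1.246, 0.01]
ft_force: [0.9, -0.1, 0.4]
gripper_width: 36.5
gripper_force: 60.2
```

Run:
```python
from h import *
go(644,-34,130,5.2)
```

```text
tcp [ 544.2 -227.9  157.6] yaw -43.1 -> lin cm [20.96 -6.    2.76] ang [  0.6   0.1 -48.3] j [-0.48  0.49  1.62  0.    1.02  0.28] t 18.6 F [ 0.9 -0.1  0.4] w 36.5
```

Emit:
play_rows --gripper '[0.3,0.3,0.3,0.3,0.3,0.3,0.3,0.3,0.3,0.3]' --linear '[[3,-0.9,0],[6,-1.7,0],[9,-2.6,0],[12,-3.4,0],[15,-4.3,0],[18,-5.1,0.5],[21,-6,1],[21,-6,1.5],[21,-6,2],[21,-6,2]]' --angular '[[0,0,-7],[0,0,-14],[0,0,-21],[0,0,-28],[0,0,-35],[0,0,-42],[0,0,-48.3],[0,0,-48.3],[0,0,-48.3],[0,0,-48.3]]'

```text
clock: 19.43
tcp_pos: [640.8, -32.6, 129.9]
ee_rot: [-2.12, -2.317, 0.001]
ft_force: [-1.0, -0.6, -2.0]
gripper_width: 36.4
gripper_force: 60.3
```

Run:
```python
from h import *
grab("side");grab("side");go(644,-34,38,5.2)
```

```text
tcp [641.2 -33.4 130.9] yaw 5.0 -> lin cm [-0.08  0.28  9.29] ang [-0.   0.  -0.2] j [-0.12  0.62  1.48 -0.    1.05 -0.21] t 19.5 F [0.7 0.7 0. ] w 36.7
```

Emit:
play_rows --gripper '[0.3,0.3,0.3,0.3,0.3,0.3]' --linear '[[0,0.3,3],[0,0.3,6],[0,0.3,8.5],[0,0.3,9.2],[0,0.3,9.2],[0,0.3,9.2]]' --angular '[[0,0,0],[0,0,0],[0,0,0],[0,0,0],[0,0,0],[0,0,0]]'

```text
clock: 20.03
tcp_pos: [644.8, -33.1, 39.5]
ee_rot: [2.121, 2.317, 0.001]
ft_force: [0.3, -0.4, -1.7]
gripper_width: 36.3
gripper_force: 60.5
```

Emit:
play_rows --gripper '[0.7,0.7,0.7,0.7,0.7,0.7,0.7,0.7,0.7]' --linear '[[0,0,0],[0,0,0],[0,0,0],[0,0,-1.5],[0,0,-4],[0,0,-8],[0,0,-11],[0,0,-12],[0,0,-12]]' --angular '[[0,0,0],[0,0,0],[0,0,0],[0,0,0],[0,0,0],[0,0,0],[0,0,0],[0,0,0],[0,0,0]]'

```text
clock: 20.78
tcp_pos: [646.0, -32.5, 162.2]
ee_rot: [2.116, 2.315, 0.005]
ft_force: [-0.2, 0.1, -0.3]
gripper_width: 59.7
gripper_force: 0.0
```

```bash
cat >> h.py <<'E'
def rects(f,cx,cy,rad,z,thr=100,amin=1500):
    """bright blobs within rad mm of (cx,cy) at height z -> minAreaRect in mm"""
    hub=w2pix(f,[[cx,cy,z]])[0]; rp=np.linalg.norm(w2pix(f,[[cx,cy+rad,z]])[0]-hub)
    im=cv2.resize(np.array(f["frame"]),None,fx=6,fy=6,interpolation=cv2.INTER_CUBIC)
    mask=np.zeros(im.shape[:2],np.uint8);cv2.circle(mask,tuple(int(v) for v in hub*6+2.5),int(rp*6),255,-1)
    b=cv2.GaussianBlur(im,(0,0),4).astype(int);b=((b[:,:,0]>thr)&(mask>0)).astype(np.uint8)
    for c in cv2.findContours(b,cv2.RETR_EXTERNAL,cv2.CHAIN_APPROX_NONE)[0]:
        if cv2.contourArea(c)<amin: continue
        W=np.array([pix2w(f,((p[0]-2.5)/6,(p[1]-2.5)/6),z)[:2] for p in c[:,0]],np.float32)
        r=cv2.minAreaRect(W);M=np.zeros_like(b);cv2.drawContours(M,[c],-1,1,-1)
        I=im[M>0].astype(int);red=((I[:,0]-I[:,1])>50).mean()
        print("rect",np.round(r[0],1),np.round(r[1],1),"ang",round(r[2],1),"red",red.round(2))
E
python3 - <<'E'
from h import *
f=grab("top");rects(f,494,-295,115,82);print("tray");rects(f,627,5,90,45,100,300)
go(569,-315,150,81.6)
E
```

```text
rect [ 420.1 -324.3] [39.1 41.5] ang 76.8 red 0.0
rect [ 496.9 -373.9] [42.8 42. ] ang 77.6 red 0.0
rect [ 568.7 -314.4] [42.  43.3] ang 82.5 red 0.24
tray
tcp [644.9 -32.3 159.7] yaw 5.1 -> lin cm [-27.47 -10.1    0.96] ang [  0.1   0.1 -76.5] j [-0.12  0.59  1.45 -0.    1.1  -0.21] t 20.8 F [-1.  -0.9 -0.2] w 60.1
```

Run:
```python
from h import *
r={}
for n in("top","side"):
    f=grab(n);x=manip.recognise(n,"spray");print(n,[(np.round(q["uv"]).tolist(),round(q["score"],2)) for q in x][:2])
    for z in(20,80,100,170): print(z,pix2w(f,x[0]["uv"],z)[:2].round(0))
go(569,-313,150,82.5); go(569,-313,150,-7.5)
```

```text
top [([352.0, 130.0], 0.89)]
20 [ 703. -412.]
80 [ 687. -395.]
100 [ 682. -389.]
170 [ 663. -369.]
side [([391.0, 242.0], 0.7)]
20 [ 721. -373.]
80 [ 672. -412.]
100 [ 655. -425.]
170 [ 598. -471.]
tcp [643.7 -32.2 156.8] yaw 5.1 -> lin cm [-27.3   -9.96   0.69] ang [ -0.1  -0.1 -77.4] j [-0.12  0.59  1.45 -0.    1.1  -0.21] t 21.0 F [ 0.6  0.9 -0.2] w 59.5
tcp [643.7 -32.2 156.8] yaw 5.1 -> lin cm [-27.3   -9.96   0.69] ang [-0.2 -0.  12.6] j [-0.12  0.59  1.45 -0.    1.1  -0.21] t 21.0 F [ 0.6  0.9 -0.2] w 59.5
```

Emit:
play_rows --gripper '[0.85,0.85,0.85,0.85,0.85,0.85,0.85,0.85,0.85,0.85]' --linear '[[-3.4,-1.2,0],[-6.8,-2.4,0],[-10.2,-3.7,0],[-13.6,-5,0],[-17,-6.2,0.5],[-20.5,-7.5,1],[-24,-8.7,2],[-27.3,-10,3],[-27.3,-10,3],[-27.3,-10,3]]' --angular '[[0,0,1.5],[0,0,3],[0,0,4.5],[0,0,6],[0,0,7.5],[0,0,9],[0,0,10.5],[0,0,12.6],[0,0,12.6],[0,0,12.6]]'

```text
clock: 21.87
tcp_pos: [568.0, -314.3, 126.6]
ee_rot: [-2.362, -2.067, 0.001]
ft_force: [-0.1, 1.2, 0.4]
gripper_width: 72.3
gripper_force: 0.0
```

Run:
```python
from h import *
f=grab("side");g=grab("top");print("tray");rects(g,627,5,90,45,90,300)
go(569.5,-313,72,-7.5)
```

```text
tray
rect [575.8  46.9] [41.2 19.8] ang 60.7 red 0.0
rect [584.7   3.6] [15.1 20.4] ang 3.9 red 0.0
rect [644.4 -35.5] [43.8 42.7] ang 4.8 red 0.24
rect [635.  -79.2] [77.8  9.7] ang 5.1 red 0.0
rect [705.7  12.5] [ 25.8 123.8] ang 5.2 red 0.0
tcp [ 569.3 -312.4  127.9] yaw -7.4 -> lin cm [-0.06  0.03  5.59] ang [-0.1 -0.   0.1] j [-0.57  0.63  1.46  0.    1.05 -0.44] t 22.0 F [ 0.7 -0.3  0. ] w 72.9
```

Emit:
play_rows --gripper '[0.85,0.85,0.85,0.3,0.3,0.3,0.3,0.3,0.3,0.3]' --linear '[[-0.1,0,3],[-0.1,0,5.4],[-0.1,0,5.4],[-0.1,0,5.4],[-0.1,0,5.4],[-0.1,0,5.4],[-0.1,0,5.4],[-0.1,0,5.4],[-0.1,0,5.4],[-0.1,0,5.4]]' --angular '[[0,0,0],[0,0,0],[0,0,0],[0,0,0],[0,0,0],[0,0,0],[0,0,0],[0,0,0],[0,0,0],[0,0,0]]'

```text
clock: 22.8
tcp_pos: [569.7, -314.4, 76.2]
ee_rot: [2.36, 2.071, 0.001]
ft_force: [-2.0, 0.6, 7.4]
gripper_width: 25.5
gripper_force: 3.1
```

Emit:
play_rows --gripper '[0.3,0.3,0.3,0.3,0.3]' --linear '[[0,0,-2],[0,0,-5],[0,0,-8],[0,0,-8],[0,0,-8]]' --angular '[[0,0,0],[0,0,0],[0,0,0],[0,0,0],[0,0,0]]'

```text
clock: 23.22
tcp_pos: [570.1, -314.7, 157.2]
ee_rot: [2.358, 2.07, 0.002]
ft_force: [-0.3, 0.1, -0.9]
gripper_width: 25.6
gripper_force: 0.0
```

Run:
```python
from h import *
P=np.array([485.5,-1.6]);c,s=np.cos(.0915),np.sin(.0915)
print(P+[c*150-s*15,s*150+c*15])
grab("side");grab("side")
go(633.5,27,130,5.2)
```

```text
[633.50193357  27.04310842]
tcp [ 569.  -314.   154.4] yaw -7.5 -> lin cm [34.64  1.98  2.44] ang [ -0.   -0.  -12.7] j [-0.58  0.6   1.44 -0.    1.1  -0.45] t 23.3 F [-0.9 -0.1 -0.3] w 25.8
```

Run:
```python
from h import *
g=grab("top");rects(g,494,-295,115,82)
for n,f in(("top",g),("side",grab("side"))):
    print(n,[(np.round(x["uv"]).tolist(),round(x["score"],2),pix2w(f,x["uv"],82)[:2].round(0).tolist()) for x in manip.recognise(n,"crushed1")])
a=np.array(g["frame"])[130:240,265:385,::-1];b=np.array(f["frame"])[190:300,230:385,::-1]
cv2.imwrite("pics/m9.png",np.hstack([cv2.resize(a,(330,302),interpolation=2),cv2.resize(b,(430,302),interpolation=2)]))
```

```text
top [([321.0, 125.0], 0.49, [705.0, -288.0]), ([121.0, 170.0], 0.48, [554.0, 396.0]), ([350.0, 257.0], 0.37, [257.0, -369.0])]
side [([240.0, 319.0], 0.88, [242.0, -412.0]), ([332.0, 238.0], 0.84, [554.0, -324.0]), ([371.0, 224.0], 0.72, [670.0, -340.0]), ([295.0, 180.0], 0.46, [612.0, -85.0])]
```

View pics/m9.png

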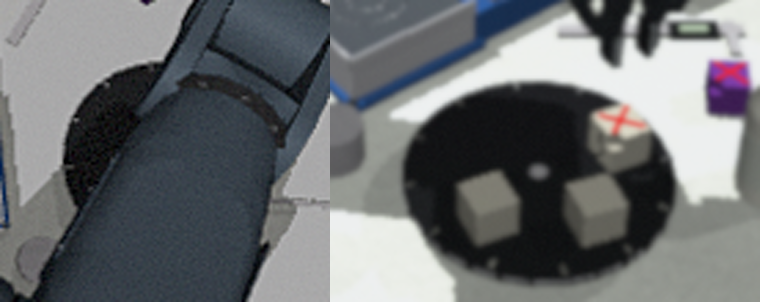

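m9 shows the crushed cube still standing on the platter, at side crop (622,130). The grasp slipped off near its top. I'll move aside, measure again and grasp lower.

Emit:
play_rows --gripper '[0.85,0.85,0.85,0.85,0.85,0.85]' --linear '[[4,0,0],[8,0,0],[12,0,0],[16,0,0],[20,0,0],[20,0,0]]' --angular '[[0,0,0],[0,0,0],[0,0,0],[0,0,0],[0,0,0],[0,0,0]]'

```text
clock: 24.02
tcp_pos: [595.4, -109.8, 154.1]
ee_rot: [-2.355, -2.076, -0.0]
ft_force: [0.6, -0.0, 0.8]
gripper_width: 72.8
gripper_force: 0.0
```

Run:
```python
from h import *
grab("side");g=grab("top");rects(g,494,-295,118,82)
go(569.5,-313,120,-7.5)
```

```text
rect [ 420.5 -322.2] [36.3 37.5] ang 81.2 red 0.0
rect [ 496.6 -373.9] [42.8 42. ] ang 76.5 red 0.0
rect [ 568.1 -316.9] [38.9 43.1] ang 84.2 red 0.27
rect [ 540.5 -361.9] [217.9  76.1] ang 33.2 red 0.0
tcp [ 595.2 -114.6  154.2] yaw -7.3 -> lin cm [-20.01  -0.03   3.43] ang [-0.   0.   0.2] j [-0.27  0.53  1.57 -0.    1.05 -0.14] t 24.1 F [-0.  -0.8  0. ] w 72.6
```

Emit:
play_rows --gripper '[0.85,0.85,0.85,0.85,0.85,0.85,0.85,0.85,0.85,0.85]' --linear '[[-4,0,0],[-8,0,0],[-12,0,0],[-16,0,1],[-20,0,2],[-20,0,3.4],[-20,0,3.4],[-20,0,6],[-20,0,8.7],[-20,0,8.7]]' --angular '[[0,0,-0.5],[0,0,-0.5],[0,0,-0.5],[0,0,-0.5],[0,0,-0.5],[0,0,-0.5],[0,0,-0.5],[0,0,-0.5],[0,0,-0.5],[0,0,-0.5]]'

```text
clock: 24.95
tcp_pos: [566.9, -312.7, 63.3]
ee_rot: [-2.347, -2.078, 0.003]
ft_force: [-0.5, -0.2, -1.3]
gripper_width: 72.5
gripper_force: 0.0
```

Emit:
play_rows --gripper '[0.85,0.4,0.35,0.35,0.35,0.35,0.35,0.35,0.35,0.35]' --linear '[[0,0,0],[0,0,0],[0,0,0],[0,0,0],[0,0,0],[0,0,0],[0,0,0],[0,0,0],[0,0,0],[0,0,0]]' --angular '[[0,0,0],[0,0,0],[0,0,0],[0,0,0],[0,0,0],[0,0,0],[0,0,0],[0,0,0],[0,0,0],[0,0,0]]'

```text
clock: 25.78
tcp_pos: [570.1, -314.6, 69.8]
ee_rot: [2.35, 2.081, 0.001]
ft_force: [-1.7, 0.4, 5.7]
gripper_width: 37.5
gripper_force: 59.8
```

Run:
```python
from h import *
grab("side");go(633.5,27,150,5.2)
```

```text
tcp [ 570.1 -314.6   69.8] yaw -6.9 -> lin cm [34.67  2.19 -8.06] ang [  0.1   0.1 -12.1] j [-0.58  0.71  1.49 -0.    0.94 -0.45] t 25.8 F [-1.5 -0.2  6.9] w 37.6
```

Emit:
play_rows --gripper '[0.3,0.3,0.3,0.3,0.3,0.3,0.3,0.3,0.3,0.3]' --linear '[[0,0,-2],[0,0,-5],[0,0,-8],[3,0.2,-8],[7,0.4,-8],[11,0.7,-8],[15,0.9,-8],[19,1.2,-8],[23,1.5,-8],[27,1.7,-8]]' --angular '[[0,0,0],[0,0,0],[0,0,0],[0,0,-2],[0,0,-4],[0,0,-6],[0,0,-8],[0,0,-10],[0,0,-12],[0,0,-12]]'

```text
clock: 26.67
tcp_pos: [619.1, -46.2, 148.7]
ee_rot: [2.118, 2.319, 0.001]
ft_force: [-0.2, -0.4, -1.9]
gripper_width: 38.1
gripper_force: 60.9
```

Run:
```python
from h import *
for i in range(4): grab("side")
go(633.5,27,130,5.2)
```

```text
tcp [619.  -47.2 148.4] yaw 5.2 -> lin cm [7.26 2.11 1.84] ang [ 0.  0. -0.] j [-0.15  0.56  1.53 -0.    1.05 -0.24] t 26.9 F [-0.6 -0.4 -1.2] w 37.6
```

Emit:
play_rows --gripper '[0.3,0.3,0.3,0.3,0.3,0.3,0.3,0.3,0.3,0.3]' --linear '[[3.6,1,0],[7.3,2.1,0.5],[7.3,2.1,1.8],[7.3,2.1,1.8],[7.3,2.1,4],[7.3,2.1,7],[7.3,2.1,10],[7.3,2.1,11.2],[7.3,2.1,11.2],[7.3,2.1,11.2]]' --angular '[[0,0,0],[0,0,0],[0,0,0],[0,0,0],[0,0,0],[0,0,0],[0,0,0],[0,0,0],[0,0,0],[0,0,0]]'

```text
clock: 27.7
tcp_pos: [633.5, 25.0, 36.2]
ee_rot: [2.123, 2.316, -0.0]
ft_force: [-0.1, -0.8, -1.3]
gripper_width: 37.6
gripper_force: 67.0
```

Emit:
play_rows --gripper '[0.7,0.7,0.7,0.7,0.7,0.7,0.7,0.7,0.7,0.7]' --linear '[[0,0,0],[0,0,0],[0,0,0],[0,0,-1.5],[0,0,-4],[0,0,-8],[0,0,-11],[-4,0,-12],[-8,0,-12],[-12,0,-12]]' --angular '[[0,0,0],[0,0,0],[0,0,0],[0,0,0],[0,0,0],[0,0,0],[0,0,0],[0,0,0],[0,0,0],[0,0,0]]'

```text
clock: 28.53
tcp_pos: [644.5, -94.3, 157.8]
ee_rot: [2.118, 2.317, 0.002]
ft_force: [1.1, 0.8, -0.6]
gripper_width: 59.8
gripper_force: 0.0
```

Run:
```python
from h import *
for i in range(3): grab("side")
f=grab("top");rects(f,494,-295,115,82);print("tray");rects(f,627,5,90,45,90,300)
go(420,-319,140,80); go(497,-371,140,76.5)
```

```text
rect [ 420.4 -323. ] [38.9 37.7] ang 82.9 red 0.0
rect [ 496.6 -373.8] [42.7 42. ] ang 76.5 red 0.0
tray
rect [577.   49.3] [35.9 20. ] ang 60.7 red 0.0
rect [632.3  27.8] [44.3 35.9] ang 5.1 red 0.27
rect [703.6  34.8] [25.6 79.1] ang 5.5 red 0.0
tcp [643.8 -94.1 156.1] yaw 4.9 -> lin cm [-20.48 -24.24   1.6 ] ang [  0.    0.  -75.1] j [-0.22  0.6   1.44  0.    1.1  -0.3 ] t 28.7 F [-0.4  0.4 -0.6] w 59.3
tcp [643.8 -94.1 156.1] yaw 4.9 -> lin cm [-26.33 -17.02   1.6 ] ang [  0.    0.  -71.6] j [-0.22  0.6   1.44  0.    1.1  -0.3 ] t 28.7 F [-0.4  0.4 -0.6] w 59.3
```

Emit:
play_rows --gripper '[0.85,0.85,0.85,0.85,0.85,0.85,0.85,0.85,0.85,0.85]' --linear '[[-2.4,-2.8,0],[-4.8,-5.6,0],[-7.2,-8.5,0],[-9.6,-11.3,0],[-12,-14.2,0.5],[-14.4,-17,1],[-16.8,-19.9,2],[-19.2,-22.7,3],[-20.5,-24.2,3.6],[-20.5,-24.2,3.6]]' --angular '[[0,0,2],[0,0,4],[0,0,6],[0,0,8],[0,0,10],[0,0,12],[0,0,14],[0,0,15],[0,0,15],[0,0,15]]'

```text
clock: 29.57
tcp_pos: [418.7, -319.5, 118.9]
ee_rot: [-2.406, -2.017, 0.001]
ft_force: [-0.5, -0.3, -1.0]
gripper_width: 72.6
gripper_force: 0.0
```

Run:
```python
from h import *
for i in range(3): f=grab("side")
print([(np.round(x["uv"]).tolist(),round(x["score"],2),pix2w(f,x["uv"],65)[:2].round(0).tolist()) for x in manip.recognise("side","sound1")])
print(w2pix(f,[[420,-321,65]]))
go(420.5,-319,67,-10)
```

```text
[([289.0, 266.0], 0.85, [424.0, -329.0]), ([325.0, 268.0], 0.62, [492.0, -380.0])]
[[285.64130489 264.28372814]]
tcp [ 421.9 -317.7  120.1] yaw -9.9 -> lin cm [-0.15 -0.12  5.31] ang [0.  0.  0.1] j [-0.73  0.45  1.8   0.    0.89 -0.56] t 29.8 F [-0.9  0.6  0.5] w 72.5
```

Emit:
play_rows --gripper '[0.85,0.85,0.85,0.85,0.4,0.35,0.35,0.35,0.35,0.35]' --linear '[[-0.1,-0.1,2],[-0.1,-0.1,4],[-0.1,-0.1,5.3],[-0.1,-0.1,5.3],[-0.1,-0.1,5.3],[-0.1,-0.1,5.3],[-0.1,-0.1,5.3],[-0.1,-0.1,5.3],[-0.1,-0.1,5.3],[-0.1,-0.1,5.3]]' --angular '[[0,0,0],[0,0,0],[0,0,0],[0,0,0],[0,0,0],[0,0,0],[0,0,0],[0,0,0],[0,0,0],[0,0,0]]'

```text
clock: 30.6
tcp_pos: [420.7, -320.0, 68.2]
ee_rot: [2.403, 2.019, 0.001]
ft_force: [0.2, -0.8, 4.8]
gripper_width: 37.9
gripper_force: 60.5
```

Emit:
play_rows --gripper '[0.35,0.35,0.35,0.35]' --linear '[[0,0,0],[0,0,0],[0,0,0],[0,0,0]]' --angular '[[0,0,0],[0,0,0],[0,0,0],[0,0,0]]'

```text
clock: 30.93
tcp_pos: [420.7, -320.0, 68.2]
ee_rot: [2.403, 2.019, 0.001]
ft_force: [1.1, 0.7, 5.2]
gripper_width: 38.0
gripper_force: 60.5
```

Run:
```python
from h import *
go(485.5,-1.6,140,5.2)
```

```text
tcp [ 420.7 -320.    68.2] yaw -9.9 -> lin cm [32.47  0.9  -7.23] ang [  0.1   0.1 -15.1] j [-0.74  0.53  1.83  0.    0.78 -0.57] t 30.9 F [1.1 0.7 5.2] w 38.0
```

Emit:
play_rows --gripper '[0.3,0.3,0.3,0.3,0.3,0.3,0.3,0.3,0.3,0.3]' --linear '[[0,0,-2],[0,0,-5],[0,0,-7.3],[4,0.1,-7.3],[8,0.2,-7.3],[12,0.3,-7.3],[16,0.4,-7.3],[20,0.5,-7.3],[24,0.6,-7.3],[28,0.7,-7.3]]' --angular '[[0,0,0],[0,0,0],[0,0,0],[0,0,-2],[0,0,-4],[0,0,-6],[0,0,-9],[0,0,-12],[0,0,-15],[0,0,-15]]'

```text
clock: 31.77
tcp_pos: [475.2, -42.9, 140.6]
ee_rot: [2.117, 2.32, 0.001]
ft_force: [0.6, -0.1, -1.5]
gripper_width: 37.7
gripper_force: 60.9
```

Run:
```python
from h import *
for i in range(4): grab("side")
go(485.5,-1.6,100,5.2)
```

```text
tcp [475.3 -44.  140.3] yaw 5.2 -> lin cm [4.13 1.4  4.03] ang [ 0.1  0.  -0. ] j [-0.19  0.34  1.92 -0.    0.89 -0.28] t 32.0 F [-0.4 -0.6 -1.4] w 37.8
```

Emit:
play_rows --gripper '[0.3,0.3,0.3,0.3,0.3,0.3,0.3]' --linear '[[2,0.7,0],[4.1,1.4,2],[4.1,1.4,4],[4.1,1.4,4],[4.1,1.4,4],[4.1,1.4,4],[4.1,1.4,4]]' --angular '[[0,0,0],[0,0,0],[0,0,0],[0,0,0],[0,0,0],[0,0,0],[0,0,0]]'

```text
clock: 32.55
tcp_pos: [485.9, -3.7, 100.8]
ee_rot: [2.122, 2.315, 0.002]
ft_force: [0.8, -0.0, -2.1]
gripper_width: 37.8
gripper_force: 60.9
```

Run:
```python
from h import *
f=grab("side");g=grab("top")
print(w2pix(f,[[485.5,-4,50]]))
go(485.5,-1.6,76.5,5.2)
```

```text
[[242.9856099  189.52500669]]
tcp [485.7  -3.4 100.5] yaw 5.0 -> lin cm [ 0.18 -0.01  2.4 ] ang [ 0.1  0.  -0.2] j [-0.1   0.42  1.92 -0.    0.8  -0.19] t 32.6 F [-0.4 -0.2 -0.4] w 37.7
```

Emit:
play_rows --gripper '[0.3,0.3,0.3,0.3,0.3,0.3]' --linear '[[0.2,0,1],[0.2,0,1.8],[0.2,0,2.2],[0.2,0,2.4],[0.2,0,2.4],[0.2,0,2.4]]' --angular '[[0,0,0],[0,0,0],[0,0,0],[0,0,0],[0,0,0],[0,0,0]]'

```text
clock: 33.15
tcp_pos: [484.5, -0.7, 76.1]
ee_rot: [-2.12, -2.316, 0.002]
ft_force: [-8.2, 0.3, 19.8]
gripper_width: 38.0
gripper_force: 63.2
```

Emit:
play_rows --gripper '[0.65,0.65,0.65,0.65,0.65,0.65,0.65,0.65,0.65,0.65]' --linear '[[0,0,0],[0,0,0],[0,0,0],[0,0,-1.5],[0,0,-4],[0,0,-8],[-4,0,-11],[-8,0,-11],[-12,0,-11],[-16,0,-11]]' --angular '[[0,0,0],[0,0,0],[0,0,0],[0,0,0],[0,0,0],[0,0,0],[0,0,0],[0,0,0],[0,0,0],[0,0,0]]'

```text
clock: 33.98
tcp_pos: [499.2, -160.1, 186.3]
ee_rot: [2.119, 2.317, 0.001]
ft_force: [1.0, 0.1, 0.7]
gripper_width: 56.1
gripper_force: 0.0
```

Run:
```python
from h import *
for i in range(2): f=grab("side")
g=grab("top");print("platen");rects(g,485.5,-4,70,90,100,300)
print("tray");rects(g,627,5,90,45,90,300);print("tt");rects(g,494,-295,115,82)
a=np.array(g["frame"])[125:230,185:300,::-1];b=np.array(f["frame"])[130:235,185:330,::-1]
cv2.imwrite("pics/m10.png",np.hstack([cv2.resize(a,(345,315),interpolation=2),cv2.resize(b,(435,315),interpolation=2)]))
go(505,389,160,88)
```

```text
platen
rect [484.6  -3.9] [42.7 42.5] ang 5.9 red 0.0
tray
rect [575.9  47. ] [40.4 19.2] ang 60.7 red 0.0
rect [584.6   3.4] [14.5 19.7] ang 3.9 red 0.0
rect [631.9  24.2] [45.1 42.6] ang 5.3 red 0.23
rect [644.6 -35.7] [43.2 42. ] ang 4.8 red 0.24
rect [634.7 -79.4] [77.1  9.3] ang 5.0 red 0.0
rect [705.8  12.1] [ 25.6 123.2] ang 5.1 red 0.0
tt
rect [ 496.3 -375.7] [37.6 41.7] ang 74.9 red 0.0
tcp [ 498.9 -160.7  185.2] yaw 4.8 -> lin cm [54.72  5.24  2.51] ang [ -0.   -0.  -83.2] j [-0.4   0.35  1.76 -0.    1.03 -0.48] t 34.1 F [1.  0.7 0.1] w 55.0
```

View pics/m10.png

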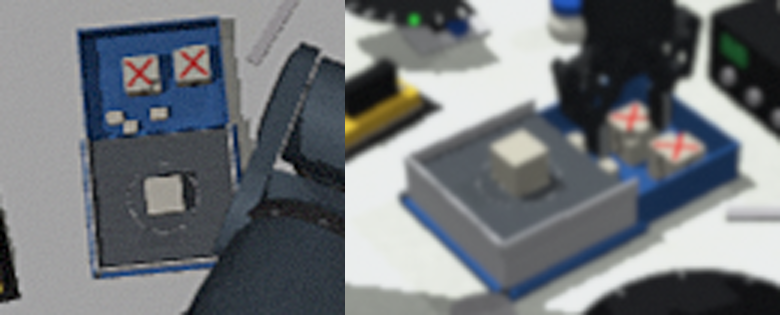

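m10 shows the sound cube upright inside the ring at the platen centre (163,195). Both crossed cubes (140,73) and (193,63) and all three chips are in the tray. The valve is next.

Emit:
play_rows --gripper '[0.5,0.5,0.5,0.5,0.5,0.5,0.5,0.5,0.5,0.5]' --linear '[[4,0.4,0],[8,0.8,0],[12,1.2,0],[16,1.5,0],[20,1.9,0],[24,2.3,0],[28,2.7,0],[32,3.1,0],[36,3.5,0],[40,3.9,0]]' --angular '[[0,0,-6],[0,0,-12],[0,0,-18],[0,0,-24],[0,0,-30],[0,0,-36],[0,0,-42],[0,0,-48],[0,0,-54],[0,0,-60]]'

```text
clock: 34.97
tcp_pos: [501.4, 246.5, 185.4]
ee_rot: [-0.669, -3.069, 0.0]
ft_force: [0.5, -1.7, 0.0]
gripper_width: 42.7
gripper_force: 0.0
```

```bash
cat >> h.py <<'E'
def redlever(f):
    """red sleeve axis in top image at z=99: centre and direction deg"""
    im=cv2.resize(np.array(f["frame"]),None,fx=6,fy=6,interpolation=cv2.INTER_CUBIC);I=cv2.GaussianBlur(im,(0,0),3).astype(int)
    m=((I[:,:,0]-np.maximum(I[:,:,1],I[:,:,2]))>50).astype(np.uint8)
    n,l,st,c=cv2.connectedComponentsWithStats(m)
    for i in range(1,n):
        u,v=c[i]/6
        if 115<u<165 and 145<v<205 and st[i,4]>200:
            P=np.argwhere(l==i);W=np.array([pix2w(f,((p[1]-2.5)/6,(p[0]-2.5)/6),99)[:2] for p in P[::3]],np.float32)
            r=cv2.minAreaRect(W);e=np.linalg.svd(W-W.mean(0),full_matrices=False)[2][0]
            print("sleeve",W.mean(0).round(1),np.round(r[0],1),np.round(r[1],1),"dir",(np.degrees(np.arctan2(e[1],e[0]))%180).round(1))
E
python3 - <<'E'
from h import *
for i in range(4): f=grab("top")
redlever(f);go(505.5,388.5,150,88)
E
```

```text
tcp [501.7 244.8 185. ] yaw 65.2 -> lin cm [ 5.68 13.2   3.5 ] ang [ -0.   -0.1 -22.8] j [ 0.37  0.41  1.67 -0.    1.06 -0.77] t 35.2 F [-0.2 -1.3  1. ] w 42.7
```

Emit:
play_rows --gripper '[0.5,0.5,0.5,0.5,0.5,0.5,0.5,0.5]' --linear '[[1.4,3.3,0.5],[2.8,6.6,1],[4.3,9.9,2],[5.7,13.2,3.5],[5.7,13.2,3.5],[5.7,13.2,3.5],[5.7,13.2,3.5],[5.7,13.2,3.5]]' --angular '[[0,0,-6],[0,0,-12],[0,0,-18],[0,0,-22.8],[0,0,-22.8],[0,0,-22.8],[0,0,-22.8],[0,0,-22.8]]'

```text
clock: 35.83
tcp_pos: [507.1, 385.9, 151.2]
ee_rot: [0.063, 3.141, 0.0]
ft_force: [0.2, -0.1, 0.7]
gripper_width: 42.9
gripper_force: 0.0
```

Run:
```python
from h import *
g=grab("side");f=grab("top")
redlever(f);I=np.array(f["frame"]).astype(int);m=(I[:,:,0]-np.maximum(I[:,:,1],I[:,:,2]))>30
v,u=np.nonzero(m[145:205,110:170]);print("top red px",len(u),(u.mean()+110,v.mean()+145) if len(u) else 0)
I=np.array(g["frame"]).astype(int);m=(I[:,:,0]-np.maximum(I[:,:,1],I[:,:,2]))>50
v,u=np.nonzero(m[85:150,170:230]);p=np.c_[u+170,v+85];print("side red",len(u),p.mean(0),pix2w(g,p.mean(0),93).round(1))
go(505.5,388.5,91,88)
```

```text
sleeve [490.7 384.8] [490.5 384.8] [11.  25.1] dir 2.0
top red px 29 (np.float64(122.41379310344827), np.float64(188.3448275862069))
side red 54 [191.07407407 116.7962963 ] [509.  385.8  93. ]
tcp [507.2 386.2 151.3] yaw 87.7 -> lin cm [0.19 0.22 6.03] ang [ 0.   0.  -0.3] j [ 0.58  0.59  1.48 -0.    1.08 -0.95] t 35.9 F [-0.2  0.  -0. ] w 42.8
```

Emit:
play_rows --gripper '[0.5,0.5,0.5,0.5,0.1,0.1,0.1,0.1,0.1,0.1]' --linear '[[0.2,0.2,2],[0.2,0.2,4],[0.2,0.2,6],[0.2,0.2,6],[0.2,0.2,6],[0.2,0.2,6],[0.2,0.2,6],[0.2,0.2,6],[0.2,0.2,6],[0.2,0.2,6]]' --angular '[[0,0,-0.3],[0,0,-0.3],[0,0,-0.3],[0,0,-0.3],[0,0,-0.3],[0,0,-0.3],[0,0,-0.3],[0,0,-0.3],[0,0,-0.3],[0,0,-0.3]]'

```text
clock: 36.77
tcp_pos: [505.5, 388.3, 92.3]
ee_rot: [0.051, 3.14, -0.002]
ft_force: [0.2, -9.3, 4.9]
gripper_width: 9.2
gripper_force: 33.9
```

Run:
```python
from h import *
for i in range(3): grab("top")
go(505.5,388.5,91,88); print(manip.get_obs()["gripper_force"],manip.get_obs()["ft_torque"])
```

```text
tcp [505.5 388.3  92.3] yaw 88.1 -> lin cm [0.   0.02 0.13] ang [-0.1  0.1  0.1] j [ 0.58  0.66  1.52 -0.    0.97 -0.95] t 36.9 F [-0.2 -8.8  4.6] w 9.3
33.91334295272827 [-1.51207059 -0.02309176 -0.01739968]
```

Emit:
play_rows --gripper '[0.2,0.2,0.2,0.2]' --linear '[[0,0,0],[0,0,0],[0,0,0],[0,0,0]]' --angular '[[0,0,0],[0,0,0],[0,0,0],[0,0,0]]'

```text
clock: 37.25
tcp_pos: [505.0, 389.6, 91.2]
ee_rot: [0.051, 3.14, 0.001]
ft_force: [-0.4, 0.4, -0.5]
gripper_width: 17.2
gripper_force: 0.0
```

Run:
```python
from h import *
go(505.5,388.5,91,88);arc(-122,10,A=(577.5,385.5))
```

```text
tcp [505.  389.6  91.2] yaw 88.1 -> lin cm [-0.06 -0.11  0.02] ang [0.  0.  0.1] j [ 0.58  0.66  1.52  0.    0.97 -0.95] t 37.2 F [-0.4  0.4 -0.5] w 17.2
a by pos 176.74 by yaw 178.15 radius 72.7
[-0.1, -0.8, 0.0] -6.0
[-0.2, -1.5, 0.0] -12.0
[-0.4, -2.3, 0.0] -18.0
[-0.6, -3.0, 0.0] -23.9
[-1.0, -3.7, 0.0] -29.9
[-1.4, -4.3, 0.0] -35.9
[-1.9, -4.9, 0.0] -41.9
[-2.4, -5.5, 0.0] -47.9
[-3.0, -6.0, 0.0] -53.9
[-3.6, -6.4, 0.0] -59.9
```

Emit:
play_rows --gripper '[0.2,0.2,0.2,0.2,0.2,0.2,0.2,0.2,0.2,0.2]' --linear '[[-0.1,-0.8,0],[-0.2,-1.5,0],[-0.4,-2.3,0],[-0.6,-3,0],[-1,-3.7,0],[-1.4,-4.3,0],[-1.9,-4.9,0],[-2.4,-5.5,0],[-3,-6,0],[-3.6,-6.4,0]]' --angular '[[0,0,-6],[0,0,-12],[0,0,-18],[0,0,-24],[0,0,-30],[0,0,-36],[0,0,-42],[0,0,-48],[0,0,-54],[0,0,-60]]'

```text
clock: 38.08
tcp_pos: [538.7, 324.4, 90.8]
ee_rot: [-1.534, 2.742, 0.001]
ft_force: [-1.6, 2.4, 0.3]
gripper_width: 17.5
gripper_force: 1.2
```

Run:
```python
from h import *
for i in range(3): grab("side")
go(539.3,324.4,91,148)
```

```text
tcp [538.9 324.2  90.7] yaw 148.0 -> lin cm [-0.04 -0.03 -0.03] ang [-0.  0. -0.] j [ 0.47  0.65  1.54 -0.    0.95 -2.11] t 38.2 F [ 0.3 -0.1 -0.3] w 17.1
```

Emit:
play_rows --gripper '[0.1,0.1,0.1,0.1,0.1,0.1]' --linear '[[0,0,0],[0,0,0],[0,0,0],[0,0,0],[0,0,0],[0,0,0]]' --angular '[[0,0,0],[0,0,0],[0,0,0],[0,0,0],[0,0,0],[0,0,0]]'

```text
clock: 38.73
tcp_pos: [538.6, 324.4, 90.8]
ee_rot: [1.526, -2.746, -0.0]
ft_force: [-2.0, -0.8, 5.4]
gripper_width: 9.4
gripper_force: 45.2
```

Run:
```python
from h import *
go(539.3,324.4,91,148)
```

```text
tcp [538.6 324.4  90.8] yaw 148.1 -> lin cm [-0.04 -0.06 -0.02] ang [0.  0.  0.1] j [ 0.47  0.65  1.54  0.    0.95 -2.12] t 38.7 F [-2.  -0.8  5.4] w 9.4
```

Emit:
play_rows --gripper '[0.5,0.5,0.5,0.5,0.5,0.5,0.5,0.5,0.5,0.5]' --linear '[[0,0,0],[0,0,0],[0,0,0],[0,0,0],[0,0,-3],[0,0,-6],[0,0,-9],[4,0,-10],[8,0,-10],[12,0,-10]]' --angular '[[0,0,0],[0,0,0],[0,0,0],[0,0,0],[0,0,0],[0,0,0],[0,0,0],[0,0,0],[0,0,0],[0,0,0]]'

```text
clock: 39.57
tcp_pos: [474.6, 221.5, 191.2]
ee_rot: [-1.527, 2.744, -0.001]
ft_force: [0.5, -0.2, 0.1]
gripper_width: 42.9
gripper_force: 0.0
```

Run:
```python
from h import *
for i in range(3): f=grab("top")
redlever(f);go(539.3,324.4,91,148)
```

```text
tcp [474.3 220.8 190.9] yaw 148.0 -> lin cm [-12.23  -0.03   9.99] ang [ 0. -0.  0.] j [ 0.35  0.34  1.76 -0.    1.04 -2.24] t 39.7 F [0.4 0.4 0.3] w 42.7
```

Emit:
play_rows --gripper '[0.5,0.5,0.5,0.5,0.5,0.5,0.5]' --linear '[[4,0,-1],[8,0,-1],[12,0,-1],[16,0,-1],[20,0,-1],[20,0,-1],[20,0,-1]]' --angular '[[0,0,0],[0,0,0],[0,0,0],[0,0,0],[0,0,0],[0,0,0],[0,0,0]]'

```text
clock: 40.3
tcp_pos: [370.4, 51.7, 201.1]
ee_rot: [-1.522, 2.747, -0.001]
ft_force: [-0.8, 0.9, 0.5]
gripper_width: 42.6
gripper_force: 0.0
```

Run:
```python
from h import *
for i in range(2): f=grab("top")
redlever(f)
im=np.array(f["frame"]).astype(int);g=(im[:,:,1]-np.maximum(im[:,:,0],im[:,:,2]))>40
v,u=np.nonzero(g[150:210,120:175]);p=np.array([u.mean()+120,v.mean()+150]);print("green",len(u),p,pix2w(f,p,58).round(1))
sub=im[150:200,130:165];print((sub[:,:,0]-np.maximum(sub[:,:,1],sub[:,:,2])).max())
m=(im[:,:,0]-np.maximum(im[:,:,1],im[:,:,2]))>40
v,u=np.nonzero(m[145:200,115:165]);W=np.array([pix2w(f,(a+115,b+145),99)[:2] for a,b in zip(u,v)])
if len(W): e=np.linalg.svd(W-W.mean(0))[2][0];print("red",len(W),W.mean(0),np.degrees(np.arctan2(*e[::-1]))%180)
go(0,0,0)
```

```text
sleeve [539.1 323.8] [539.4 324.4] [62.1 12.4] dir 57.3
green 12 [153.  180.5] [521.6 294.8  58. ]
117
red 71 [538.99582433 323.81648782] 57.38189085014989
tcp [371.  53. 201.] yaw 148.1 -> lin cm [24.09 28.74 20.05] ang [-0.1  0.   0. ] j [ 0.02  0.06  2.09  0.    0.99 -2.57] t 40.4 F [-0.6  0.7  0.4] w 42.8
```

Run:
```python
from h import *
g=grab("top");print("platen");rects(g,485.5,-4,70,90,100,300)
print("tray");rects(g,627,5,90,45,90,300);print("tt");rects(g,494,-295,115,82)
im=cv2.resize(np.array(g["frame"]),None,fx=6,fy=6,interpolation=cv2.INTER_CUBIC)
y=cv2.inRange(cv2.cvtColor(im,cv2.COLOR_RGB2HSV),(20,120,70),(35,255,255));y[:,:900]=0;y[:,1260:]=0
W=np.array([pix2w(g,((p[1]-2.5)/6,(p[0]-2.5)/6),25)[:2] for p in np.argwhere(y>0)[::5]],np.float32)
print("scraper",cv2.minAreaRect(W) if len(W)>5 else None)
f=grab("side");print([(np.round(x["uv"]).tolist(),round(x["score"],2)) for k in("scraper","sound1","crushed1") for x in manip.recognise("side",k)])
```

```text
platen
rect [484.1  -3.8] [42.2 41.9] ang 3.6 red 0.0
tray
rect [575.7  46.9] [40.2 18.7] ang 60.0 red 0.0
rect [584.6   3.6] [14.3 19.3] ang 3.9 red 0.0
rect [632.2  24.1] [44.1 42.5] ang 4.5 red 0.23
rect [644.6 -35.6] [42.8 41.8] ang 4.6 red 0.24
rect [635.  -79.6] [74.1  9. ] ang 5.1 red 0.0
rect [705.9  12.5] [ 25.4 122.6] ang 5.1 red 0.0
tt
rect [ 496.8 -373.8] [41.5 40.9] ang 76.1 red 0.0
scraper ((435.27716064453125, 220.29725646972656), (99.24620056152344, 39.42097473144531), 13.071611404418945)
[([192.0, 168.0], 0.84), ([244.0, 183.0], 0.81), ([375.0, 222.0], 0.82), ([291.0, 181.0], 0.65), ([238.0, 320.0], 0.58), ([279.0, 173.0], 0.57), ([214.0, 132.0], 0.3)]
```

```bash
python3 -c "
from station import manip
print(manip.sign_off())"
```

```text
the job is handed in; nothing more can be done
None
```

The job is done and handed in: I shut the valve first, swept all three chips into the tray, added both crushed cubes, parked the scraper on its mat, stood one sound cube on the platen centre and left the other on the turntable, then opened the valve to the 60-degree mark (camera reads about 59.5 degrees).

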